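Put the washed slicer and grater set away

ROBOT

A 6-joint arm with a two-finger parallel gripper is mounted at the origin on a cart in front of the work surface, level with it; the furniture and walls round the work are solid. World frame = base frame: x ahead of the robot, y to its left, z up, the work surface at z = 0. Lengths are in mm, angles in rad, forces in N, time in s.
With the tool pointing down it reaches from about 275 to 750 mm from the base axis. Payload 10.2 kg.
Tool frame: the origin (TCP) lies at the very end of the fingers, on their centre line; the grasp point (between the pads) lies 19 mm behind it; z points along the fingers, y is the line along which they close (so a half turn about z gives the same grasp; the last joint's range is limited). The gripper opens to 88 mm and grips with 3 to 60 N. Pads are 18 mm wide; open, the fingers measure 123 mm over their backs; the gripper's body (75 mm by 187 mm) begins 45 mm behind the grasp point.
Start: joints at [-1.496, 0.313, 1.498, -0, 1.331, -0.223], TCP at [154.031, -501.902, 206.52] pointing down, gripper open.
Joint ranges: [-2.94, 2.94], [-0.97, 2.17], [0.19, 2.56], [-1.23, 4.37], [0.02, 3.11], [-2.88, 2.88]. Speed limits (rad/s): [2.39, 2.39, 3.01, 3.14, 3.14, 3.14].

INTERFACE

Orientations are given as a unit quaternion [x, y, z, w].
In Python, from rig import * gives the robot as it stands.
- The arm moves only by the shell command python3 -m jog 'ROWS' [FORCE]. ROWS is JSON, a list of rows, each an object with "hand": the opening in per cent of the stroke, from 0 (shut) to 100 (fully open); "translation": the shift along the tool's x, y, z in m, a list of three; "angular": the turn, a rotation vector about the tool's x, y, z in rad, a list of three. A call has 1 to 8 rows; each row is the pose to reach, as a shift and turn from the pose commanded when the call began, along the tool's axes at that moment; what a row does not reach only later rows make up. A row lasts 1/8 s, in which the tool goes at most 62.5 mm and 10.7 degrees, less where a joint would pass 70% of its speed; a pose out of reach is approached as far as the arm can. A call with a gripper value outside its range is refused whole. The fingers move at their own pace and stop on an object; FORCE is the grip in N (left out, the last holds). Time passes only in rows, so rows that repeat a pose let the fingers close. It gives the time, the measured TCP pose, the force, the opening and the grip force at its end, in the units of the state.
- get_obs(): the state, without advancing time (a new reading comes with each control period).
- capture(name): name is "side" or "top"; returns the picture (384x512x3 uint8, blue, green, red); there is no depth.
- calibration(name): a dict with "camera_matrix" (3x3 intrinsics, pixels), "k1" (the pictures are not rectified: a ray, as slopes to the right and down, at radius r is drawn at 1 + k1 r^2 times it, then the intrinsics apply), "R" (3x3) and "t" (3): a world point X has camera coordinates R X + t. Camera axes: x right, y down, z forward; pixel columns grow to the right and rows downward; lengths in mm; the calibration is good to about 2 mm. A picture is of the moment at which its call begins. calibration takes no time and is no camera call.
- finish_job(): hands the job in; it is judged then, once.
Trained networks look in the newest picture that a camera, given by its name, has taken for a name from the list of things; names that differ only in an ending like _2 or _b are one class to them, and where a whole thing is asked for, a point or a joint stands for the part that bears it (a point fixed in the world has none). Each returns a list of dicts, best first, with "conf" (0 to 1); they miss things now and then, are a little off and sometimes report something else, mostly with a low value. They report only what shows in the picture. A call takes as long as a camera call. They do not tell look-alikes from the thing itself.
- find_in(camera, label): "position" ([column, row] in pixels, amid what is visible of it).
- regions_of(camera, label): "region" (384x512 bool, what is visible of it) and "position" ([column, row] in pixels, amid what is visible of it).
The state is a dict: "time": time; "qpos": joint angles; "qvel": joint speeds; "joint_efforts": joint torques, N m; "ee_pos": TCP position; "eef_rot": TCP orientation; "contact_force": force on the tool from outside, world axes, zero at the start; "torque": the same for the moment, N m; "gripper_width": opening from 0.0 (shut) to 1.0 (fully open); "grip_force": force on a finger pad.
Only numpy, scipy, OpenCV 4.12 (cv2) and the standard library are available. Lean on these libraries where they do the work, as an engineer would, in place of code of your own. Each camera call takes 0.05 s, during which the arm holds its last target. There are 200 camera calls.

TASK

Put the washed slicer set away: first lay every blade there is (two or three) flat into the blade holder, one on top of another, each with its notch over the holder's pin, holding blades only by the plastic strips along their long edges and never touching the steel. Then hang every grater plate from the rail: take an S-hook, put its lower end through the plate's hole, lift the plate out of the rack with it and hang the hook on the bar, one hook to a plate, never touching the plates with the fingers.

Things in the scene. Friction and masses are not known exactly. Their poses are not given: they have to be found in the camera images.
- blade_a_center (a point): centre (half-way up) of a flat slicer blade, 100 x 50 x 6 mm (along its x, y, z): a steel plate with one straight cutting slot between two orange plastic grip strips, each 8 mm wide, that form its long edges (y = +-17 to +-25). Lies flat on the worktop; z up. About 60 g. May be absent
- blade_a_notch (a point): middle of that blade's notch, 44 mm along +x from its centre: a cut 9 mm wide, 12 mm long, open at the +x end, right through the thickness
- blade_a_face: the steel part (the faces) of the orange-edged blade, 34 mm wide between the strips; fingers must not touch it. Origin on the underside at the blade's centre, axes as the blade's
- blade_b_center (a point): centre (half-way up) of a flat slicer blade, 100 x 50 x 6 mm (along its x, y, z): a steel plate with a comb of julienne teeth between two green plastic grip strips, each 8 mm wide, that form its long edges (y = +-17 to +-25). Lies flat on the worktop; z up. About 60 g. May be absent
- blade_b_notch (a point): middle of that blade's notch, 44 mm along +x from its centre: a cut 9 mm wide, 12 mm long, open at the +x end, right through the thickness
- blade_b_face: the steel part (the faces) of the green-edged blade, 34 mm wide between the strips; fingers must not touch it. Origin on the underside at the blade's centre, axes as the blade's
- blade_c_center (a point): centre (half-way up) of a flat slicer blade, 100 x 50 x 6 mm (along its x, y, z): a steel plate with two slanting slots between two blue plastic grip strips, each 8 mm wide, that form its long edges (y = +-17 to +-25). Lies flat on the worktop; z up. About 60 g. May be absent
- blade_c_notch (a point): middle of that blade's notch, 44 mm along +x from its centre: a cut 9 mm wide, 12 mm long, open at the +x end, right through the thickness
- blade_c_face: the steel part (the faces) of the blue-edged blade, 34 mm wide between the strips; fingers must not touch it. Origin on the underside at the blade's centre, axes as the blade's
- holder_pin (a point): axis of the only pin of the blade holder, at bed level. Fixed: foot 128 x 74 x 8 mm, on it a white bed 106 x 40 mm, its top 20 mm above the worktop. Steel pin 6 mm thick, 26 mm above the bed. x: along the bed, towards the pin end; z up. Blades stack on the bed, so their centres end 3, 9 and 15 mm above this point; the bed is narrower than a blade, so fingers fit beside it
- holder_bed (a point): centre of the bed's top, 44 mm from the pin along -x. Round the bed's tail stand two grey cheeks (x = -36 to -56 mm from here, inner faces at y = +-27 mm) and a stop (inner face at x = -53 mm), tops 24 mm above the bed, that take a blade's rear corners; a blade lying right has its centre over this point, x along the holder's x
- rail_mid (a point): middle of the axis of a straight level bar, 8 mm thick, 340 mm long along its y, 230 mm above the worktop, on a post at each end; x points away from the robot at yaw 0. Fixed
- rack: white drying rack, fixed, 206 mm along y, 70 mm along x, 40 mm high, origin at the centre of its underside. Two slots in line along y, centres at y = -50 and +50 mm, 6 mm wide and 30 mm deep, floor 10 mm above the worktop; each can hold one grater plate standing upright. Between and beyond them the rack is open above
- hook_stand: wooden block, fixed, 64 x 108 x 40 mm, origin at the centre of its underside. Two slots along x at y = -35 and +35 mm, 7.5 mm wide, 32 mm deep, hold the two S-hooks upright; the hooks lift straight out
- grater_fine_hole (a point): centre of the hanging hole (18 mm across, axis along x) of a flat steel grater plate with fine holes and a red foot edge. The plate is 4 mm thick along x, 80 mm wide along y, 110 mm tall along z; it stands upright in the rack; the hole's centre is 92 mm above its foot and 18 mm below its top edge. About 90 g
- grater_coarse_hole (a point): centre of the hanging hole (18 mm across, axis along x) of a flat steel grater plate with coarse holes and a yellow foot edge. The plate is 4 mm thick along x, 80 mm wide along y, 110 mm tall along z; it stands upright in the rack; the hole's centre is 92 mm above its foot and 18 mm below its top edge. About 90 g
- hook_1_grip (a point): middle of the black square grip sleeve (14 x 14 x 30 mm, z along it) of an S-hook of 6 mm steel wire bent in its own x-z plane, 60 g, standing upright in the stand (z up). The upper bow runs from the sleeve's top towards +x; from its foot the wire slants to x = 36, z = -44 mm, then goes straight down to z = -62 mm, and back to the lower hook. Lowest side at z = -65 mm
- hook_1_seat (a point): where a plate's hole bears on the S-hook: top of the level lower wire, 23 mm along +x and 59 mm below the grip point. The wire runs level from x = 36 back to x = 10 mm (from the grip point), where its tip turns up to z = -53 mm; free for a plate between x = 13 and 33 mm. The lower hook opens towards -x: its tip enters a hole by moving in -x
- hook_1_crown (a point): underside of the top of the S-hook's half-circle upper bow, where it bears on a bar: 23 mm along +x and 35 mm above the grip point (the bow's top side is at 41 mm). The bow is 40 mm wide inside; its far end, at x = 46 mm from the grip point, turns down to 9 mm above the grip point's height, and a bar goes in below it moving in -x relative to the hook
- hook_2_grip (a point): middle of the black square grip sleeve (14 x 14 x 30 mm, z along it) of an S-hook of 6 mm steel wire bent in its own x-z plane, 60 g, standing upright in the stand (z up). The upper bow runs from the sleeve's top towards +x; from its foot the wire slants to x = 36, z = -44 mm, then goes straight down to z = -62 mm, and back to the lower hook. Lowest side at z = -65 mm
- hook_2_seat (a point): where a plate's hole bears on the S-hook: top of the level lower wire, 23 mm along +x and 59 mm below the grip point. The wire runs level from x = 36 back to x = 10 mm (from the grip point), where its tip turns up to z = -53 mm; free for a plate between x = 13 and 33 mm. The lower hook opens towards -x: its tip enters a hole by moving in -x
- hook_2_crown (a point): underside of the top of the S-hook's half-circle upper bow, where it bears on a bar: 23 mm along +x and 35 mm above the grip point (the bow's top side is at 41 mm). The bow is 40 mm wide inside; its far end, at x = 46 mm from the grip point, turns down to 9 mm above the grip point's height, and a bar goes in below it moving in -x relative to the hook
- grater_fine: the same grater plate, origin at the middle of its foot edge, z up, x through its thickness
- grater_coarse: the same grater plate, origin at the middle of its foot edge, z up, x through its thickness
There are look-alikes about, which are no part of the job. Leave any purple or yellow look-alike of the part that bears blade_c_center alone.

How it is judged:
By the outcome, as a careful person would: the job done as asked, in the order asked, and still so for the second after the job is handed in, with the robot touching nothing.
Of blade_a, blade_b, blade_c only 2 to 3 are there at a start; the rules pass over those that are not, and their reading is None.
At some moment in a run one of blade_a, blade_b, blade_c may be knocked a few centimetres aside while the robot is not near it.
It also fails if it takes over 192 s, if anything falls off the work surface, if the arm or the gripper's body presses on something with over 40 N, if the wrist force passes 120 N, or if a joint passes its speed limit or range.

## Working session

There is one attempt and no reset: what is moved stays moved. The work goes in short steps, Python scripts to look and compute and a shell command to move; the robot and the scene stay as the last step left them, time stands still between calls to the robot, and variables do not carry over. Pictures are saved under pics/ and viewed, at most 14 in all, crops included, and the job is handed in when it is done.

```bash
ls; mkdir -p pics; python3 - <<'E'
from rig import *
import cv2,numpy as np
for n in ("side","top"):
    im=capture(n); cv2.imwrite(f"pics/{n}0.png",cv2.resize(im,(800,600),interpolation=cv2.INTER_CUBIC))
    c=calibration(n); print(n,c)
    for l in ["blade_a_center","blade_a_notch","blade_b_center","blade_c_center","holder_pin","holder_bed","rail_mid","rack","hook_stand","grater_fine_hole","grater_coarse_hole","hook_1_grip","hook_1_seat","hook_1_crown"]:
        print(l,[(np.round(d["position"],1).tolist(),round(d["conf"],2)) for d in find_in(n,l)])
o=get_obs(); print(o)
E
```

```text
pics
side {'camera_matrix': array([[410.49073164,   0.        , 253.78120665],
       [  0.        , 410.49073164, 196.11584941],
       [  0.        ,   0.        ,   1.        ]]), 'k1': 0.04285904828937314, 'R': array([[ 0.89882212, -0.43821363,  0.00936055],
       [-0.30469563, -0.64002953, -0.70535294],
       [ 0.3150863 ,  0.6311347 , -0.70879448]]), 't': array([-464.25851311,  239.61283337, 1091.74304896])}
blade_a_center [([287.3, 273.7], 0.89)]
blade_a_notch [([283.6, 273.2], 0.61)]
blade_b_center []
blade_c_center [([209.1, 255.6], 0.82), ([237.5, 294.2], 0.56)]
holder_pin [([235.8, 212.8], 0.61)]
holder_bed [([231.6, 212.2], 0.65), ([254.7, 166.0], 0.35), ([283.2, 274.5], 0.28)]
rail_mid [([359.8, 217.9], 0.93)]
rack [([254.9, 178.2], 0.87)]
hook_stand [([209.4, 188.0], 0.84), ([256.5, 163.4], 0.21)]
grater_fine_hole [([248.1, 147.9], 0.51)]
grater_coarse_hole [([287.3, 274.8], 0.67), ([254.9, 162.3], 0.48)]
hook_1_grip [([207.5, 172.5], 0.67), ([260.7, 243.0], 0.65)]
hook_1_seat [([197.7, 166.2], 0.59), ([208.6, 180.0], 0.53)]
hook_1_crown []
top {'camera_matrix': array
[... 1016 characters left out ...]
time': 1.5, 'qpos': array([-1.49641519e+00,  3.12872217e-01,  1.49770966e+00,  5.62650926e-06,
        1.33095667e+00, -2.23359829e-01]), 'qvel': array([ 0.00065625, -0.00134557, -0.00023662, -0.00149894,  0.0013582 ,
       -0.00037961]), 'joint_efforts': array([ 8.41654510e-04, -4.02110910e+01, -2.52415144e+01,  6.95708301e-02,
        3.19806207e-02, -2.06047855e-05]), 'ee_pos': array([ 154.0257754 , -501.91191715,  206.53075793]), 'eef_rot': array([9.88939339e-01, 1.48320541e-01, 7.12035627e-07, 2.71791475e-05]), 'contact_force': array([-1.01936142, -0.0145599 ,  0.34654468]), 'torque': array([-0.01794369, -0.0059515 , -0.03080483]), 'grip_force': 0.0, 'gripper_width': 1.000070044811004}
```

```bash
cat > h.py <<'E'
from rig import *
import cv2,numpy as np
from scipy.optimize import least_squares
C={n:calibration(n) for n in("side","top")}
def proj(n,X):
    c=C[n]; p=np.atleast_2d(X)@c["R"].T+c["t"]; s=p[:,:2]/p[:,2:]
    s=s*(1+c["k1"]*(s**2).sum(1,keepdims=True)); K=c["camera_matrix"]
    return s*K[0,0]+K[:2,2]
def unproj(n,uv,z):
    return np.array([least_squares(lambda q:(proj(n,[[*q,z]])-u)[0],[450,0]).x for u in np.atleast_2d(np.array(uv,float))])
def tri(ps,pt):
    r=least_squares(lambda X:np.r_[(proj("side",[X])-ps)[0],(proj("top",[X])-pt)[0]],[450,0,50]); return r.x,np.abs(r.fun).max()
def crop(n,name,u0,v0,u1,v1,f,im=None):
    im=capture(n) if im is None else im
    cv2.imwrite("pics/"+name,cv2.resize(im[v0:v1,u0:u1],None,fx=f,fy=f,interpolation=cv2.INTER_CUBIC)); return im
E
python3 - <<'E'
from h import *
im=crop("top","t1.png",130,100,390,295,3); cv2.imwrite("pics/raw_top.png",im)
im=crop("side","s1.png",130,100,390,295,3.07); cv2.imwrite("pics/raw_side.png",im)
E
```

```text
(no output)
```

View pics/t1.png

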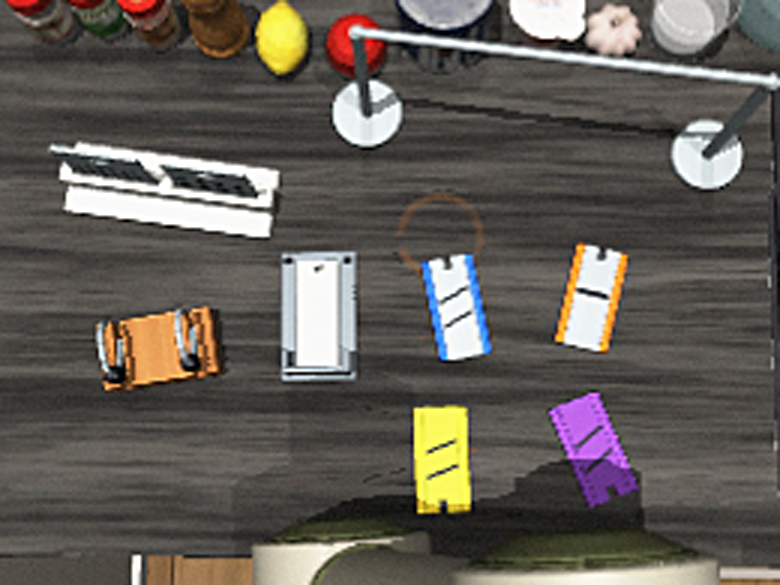

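View pics/s1.png

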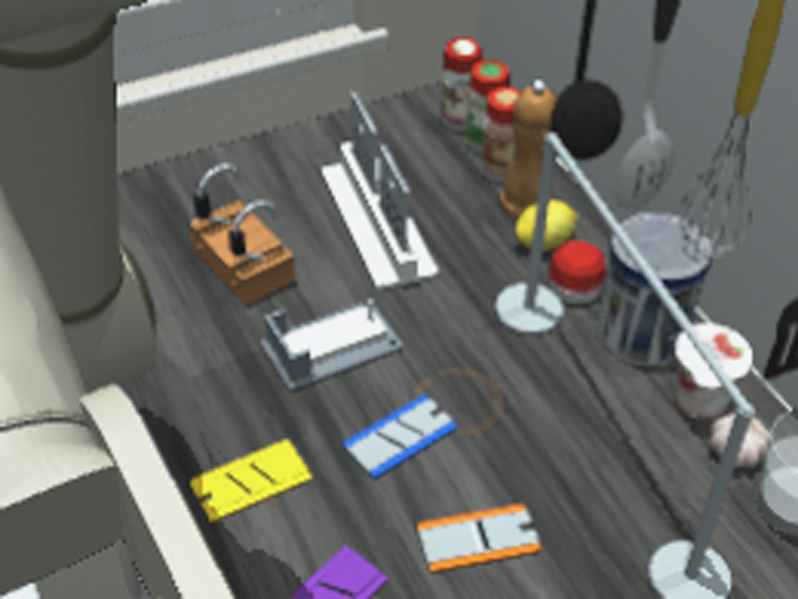

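Top picture (full-frame pixels): blade_c candidates are blue-edged steel (282,203), plain yellow (277,253, look-alike) and purple (328,250, look-alike). The orange-edged blade is at (327,199), and there is no green-edged blade in view. The holder is at (236,206), the stand at (184,216), the rack with both plates at (187,163), and the rail runs from (249,111) to (387,127). I choose blue and orange, and will fit their poses by edges.

```bash
cat >> h.py <<'E'
from scipy.ndimage import map_coordinates
from scipy.optimize import minimize
def gmap(im,s=0.8):
    im=cv2.GaussianBlur(im.astype(np.float32),(0,0),s)
    return [ (cv2.Sobel(im,cv2.CV_32F,1,0)),(cv2.Sobel(im,cv2.CV_32F,0,1)) ]
def rect(x0,x1,y0,y1,z): 
    p=[(x0,y0,z),(x1,y0,z),(x1,y1,z),(x0,y1,z)]; return [(p[i],p[(i+1)%4]) for i in range(4)]
BLADE=rect(-50,50,-25,25,3)+[((-50,17,3),(50,17,3)),((-50,-17,3),(50,-17,3))]
HOLD=rect(-64,64,-37,37,8-20)+rect(-53,53,-20,20,0)
def score(p,z,edges,gs):
    c,s=np.cos(p[2]),np.sin(p[2]); R=np.array([[c,-s,0],[s,c,0],[0,0,1]]); tot=0
    for n,(gx,gy) in gs.items():
        for a,b in edges:
            a=np.array(a,float);b=np.array(b,float)
            k=int(np.linalg.norm(b-a)/1.5)+2
            P=(a+(b-a)*np.linspace(.03,.97,k)[:,None])@R.T+[p[0],p[1],z]
            q=proj(n,P); d=q[-1]-q[0]; nn=np.array([-d[1],d[0]])/np.hypot(*d)
            co=[q[:,1],q[:,0]]
            g=np.stack([map_coordinates(gx[...,i],co,order=1)*nn[0]+map_coordinates(gy[...,i],co,order=1)*nn[1] for i in range(3)])
            tot+=np.minimum(np.abs(g).max(0),150).sum()*1.5
    return -tot
def fit(p0,z,edges,ims,rng=(8,8,.1)):
    best=np.array(p0,float)
    for s,k in((2.,1.),(.8,.25)):
        gs={n:gmap(i,s) for n,i in ims.items()}
        cand=[best+np.array(rng)*k*d for d in np.random.default_rng(0).uniform(-1,1,(120,3))]+[best]
        cand=sorted(cand,key=lambda p:score(p,z,edges,gs))[:4]
        rs=[minimize(score,c,(z,edges,gs),method="Nelder-Mead",options=dict(initial_simplex=c+np.vstack([np.zeros(3),np.diag([2,2,.03])]),xatol=.01,fatol=1)) for c in cand]
        best=min(rs,key=lambda r:r.fun).x
    return best
E
cat > m1.py <<'E'
from h import *
T=cv2.imread("pics/raw_top.png");S=cv2.imread("pics/raw_side.png")
t=lambda u,v:(130+(u-1)/3,100+(v-1)/3); s=lambda u,v:(130+(u-1)/3.07,100+(v-1)/3.07)
def three(name,p0,z,e):
    print(name,"init",np.round(p0,2)); 
    for k,i in(("top",{"top":T}),("side",{"side":S}),("both",{"top":T,"side":S})): print("  ",k,np.round(fit(p0,z,e,i),2))
def init(a,b,z): # tail mid, head mid px
    A,B=unproj("top",[t(*a),t(*b)],z); d=B-A; return [*(A+B)/2,np.arctan2(d[1],d[0])]
three("blue",init((466,356),(447,258),6),3,BLADE)
three("orange",init((582,347),(603,248),6),3,BLADE)
three("holder",init((320,378),(319,254),8),20,HOLD)
pin,e=tri(s(372,307),t(321,264)); print("pintop",pin,e)
for nm,a,b in(("railL",(552,139),(357,33)),("railR",(744,409),(773,80)),("hook1slv",(203,203),(118,370)),("hook2slv",(238,240),(192,358))): print(nm,tri(s(*a),t(*b)))
# stand top corners z=40
print("stand top",np.round(unproj("top",[t(97,327),t(212,308),t(220,372),t(105,388)],40),1).tolist())
print("rack top",np.round(unproj("top",[t(64,165),t(278,170),t(64,210),t(270,236)],40),1).tolist())
E
python3 m1.py
```

```text
blue init [ 5.0158e+02 -7.4910e+01  1.9000e-01]
   top [ 5.0012e+02 -7.2290e+01  2.0000e-01]
   side [ 4.992e+02 -7.272e+01  1.800e-01]
   both [ 4.9945e+02 -7.4080e+01  1.8000e-01]
orange init [ 5.1240e+02 -2.0746e+02 -2.2000e-01]
   top [ 5.1060e+02 -2.0619e+02 -2.3000e-01]
   side [ 5.1142e+02 -2.0630e+02 -2.7000e-01]
   both [ 5.1142e+02 -2.0631e+02 -2.7000e-01]
holder init [4.9113e+02 5.8840e+01 3.0000e-02]
   top [4.9197e+02 6.1140e+01 3.0000e-02]
   side [4.895e+02 5.991e+01 2.000e-02]
   both [4.897e+02 6.052e+01 2.000e-02]
pintop [534.92729195  56.15135238  42.5208093 ] 0.4490459707529624
railL (array([696.45797229,  15.5895629 , 229.17355375]), np.float64(0.02521337831007031))
railR (array([ 656.23200367, -321.32456455,  230.25469896]), np.float64(0.4516643235447475))
hook1slv (array([427.23680689, 236.63372094,  79.08017679]), np.float64(0.9352686711542333))
hook2slv (array([439.38997044, 169.77251801,  77.25326462]), np.float64(0.7874372848641258))
stand top [[473.5, 267.7], [492.9, 159.0], [431.9, 149.1], [415.7, 257.1]]
rack top [[631.6, 308.0], [628.7, 99.9], [586.9, 305.5], [563.4, 105.7]]
```

```bash
python3 - <<'E'
import cv2
im=cv2.imread("pics/raw_top.png");b=cv2.imread("pics/raw_side.png")
a=cv2.resize(im[140:235,140:260],None,fx=6.5,fy=6.5,interpolation=cv2.INTER_CUBIC)[:600,:780]
cv2.imwrite("pics/t2.png",a)
cv2.imwrite("pics/s2.png",cv2.resize(b[120:220,180:280],None,fx=6,fy=6,interpolation=cv2.INTER_CUBIC))
E
```

```text
(no output)
```

View pics/t2.png

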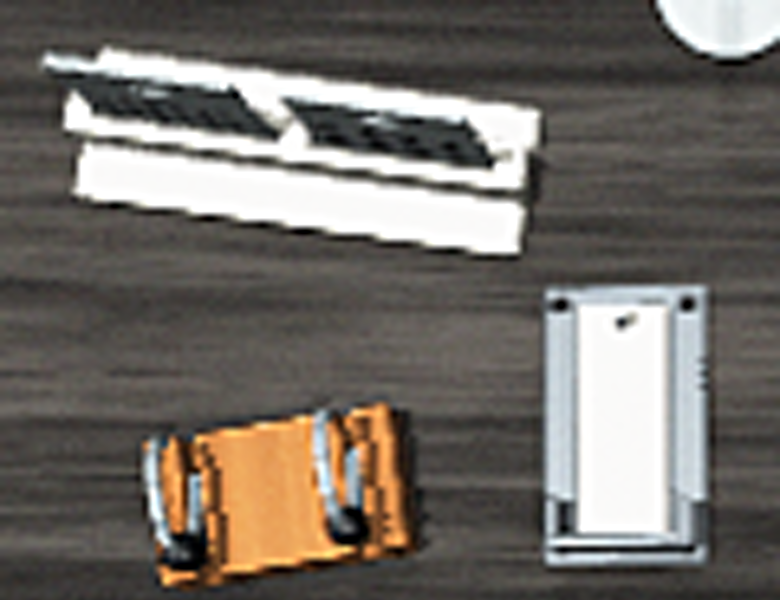

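View pics/s2.png

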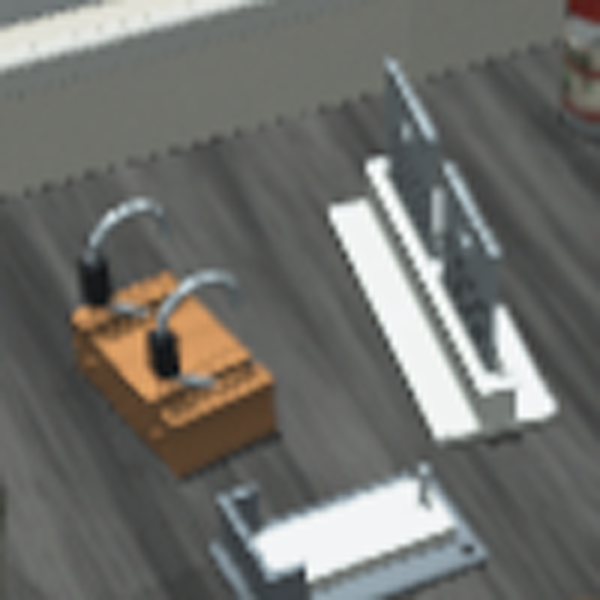

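```bash
cat > goal.py <<'E'
from rig import *; import sys,numpy as np
from scipy.spatial.transform import Rotation as Ro
def goal(x,y,z,yaw,base=None):
    o=get_obs(); R=Ro.from_quat(o["eef_rot"]) ; p=o["ee_pos"]
    if base is not None: p,R=base
    c,s=np.cos(yaw),np.sin(yaw); G=Ro.from_matrix(np.array([[c,s,0],[s,-c,0],[0,0,-1.]]))
    t=R.inv().apply(np.array([x,y,z])-p)/1000; a=(R.inv()*G).as_rotvec()
    print("t",np.round(t,4).tolist(),"ang",np.round(a,4).tolist())
    return (np.array([x,y,z]),G)
if __name__=="__main__":
    b=None; v=list(map(float,sys.argv[1:]))
    for i in range(0,len(v),4): b=goal(*v[i:i+4],base=b)
E
python3 goal.py 499.8 -73 100 .19  499.8 -73 1.5 .19
```

```text
t [0.4564, -0.3086, 0.1065] ang [0.0, 0.0, 0.1078]
t [0.0, 0.0, 0.0985] ang [0.0, 0.0, 0.0]
```

```bash
python3 -m jog '[{"hand":75,"translation":[0.228,-0.154,0.05],"angular":[0,0,0.05]},{"hand":75,"translation":[0.228,-0.154,0.05],"angular":[0,0,0.05]},{"hand":75,"translation":[0.4564,-0.3086,0.1065],"angular":[0,0,0.1078]},{"hand":75,"translation":[0.4564,-0.3086,0.1065],"angular":[0,0,0.1078]},{"hand":75,"translation":[0.4564,-0.3086,0.1065],"angular":[0,0,0.1078]},{"hand":75,"translation":[0.4564,-0.3086,0.1065],"angular":[0,0,0.1078]},{"hand":75,"translation":[0.4564,-0.3086,0.1065],"angular":[0,0,0.1078]},{"hand":75,"translation":[0.4564,-0.3086,0.1065],"angular":[0,0,0.1078]}]' 15
python3 goal.py 499.8 -73 100 .19
python3 -m jog '[{"hand":75,"translation":[0,0,0],"angular":[0,0,0]},{"hand":75,"translation":[0,0,0],"angular":[0,0,0]},{"hand":75,"translation":[0,0,0],"angular":[0,0,0]},{"hand":75,"translation":[0,0,0],"angular":[0,0,0]}]'
python3 goal.py 499.8 -73 100 .19
python3 - <<'E'
from h import *
im={n:capture(n) for n in("top","side")}
cv2.imwrite("pics/all.png",np.hstack([im["top"][90:310,120:400],im["side"][90:310,130:400]])[:, :])
a=cv2.imread("pics/all.png"); cv2.imwrite("pics/all.png",cv2.resize(a,(800,int(a.shape[0]*800/a.shape[1]))))
cv2.imwrite("pics/rt.png",im["top"]);cv2.imwrite("pics/rs.png",im["side"])
o=get_obs(); print(o["time"],o["gripper_width"])
E
```

```text
time: 2.6
ee_pos: [463.3, -118.0, 111.7]
eef_rot: [0.995, 0.095, 0.0, 0.0]
contact_force: [0.1, -1.3, -0.2]
gripper_width: 0.749
grip_force: 0.0
t [0.0443, -0.0373, 0.0117] ang [0.0006, -0.0006, -0.0]
time: 3.1
ee_pos: [461.8, -120.7, 112.1]
eef_rot: [0.996, 0.094, 0.0, 0.0]
contact_force: [-0.1, -0.2, 0.3]
gripper_width: 0.751
grip_force: 0.0
t [0.0462, -0.0398, 0.0121] ang [0.0004, -0.0004, -0.0019]
3.2 0.7514993847381303
```

View pics/all.png

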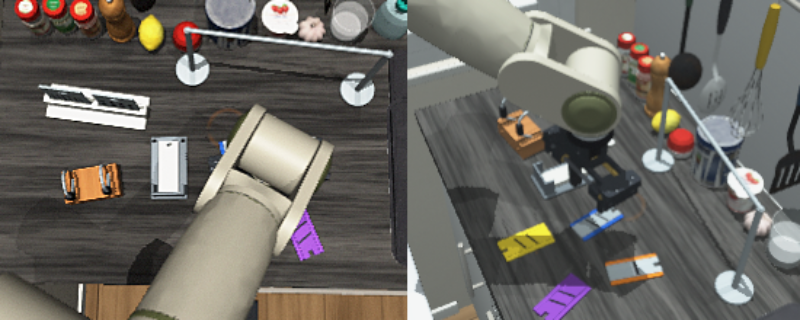

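No green blade anywhere: the left half (top view) shows the arm over the blue blade and purple at (307,235), and the right half (side view) shows blue (597,222), orange (635,268), yellow and purple. I go on with the blue one.

```bash
python3 -m jog '[{"hand":75,"translation":[0.0462,-0.0398,0.0121],"angular":[0,0,0]},{"hand":75,"translation":[0.0462,-0.0398,0.0121],"angular":[0,0,0]},{"hand":75,"translation":[0.0462,-0.0398,0.06],"angular":[0,0,0]},{"hand":75,"translation":[0.0462,-0.0398,0.08],"angular":[0,0,0]},{"hand":75,"translation":[0.0462,-0.0398,0.08],"angular":[0,0,0]}]'
python3 goal.py 499.8 -73 1.5 .19
python3 - <<'E'
from h import *
im=capture("side"); cv2.imwrite("pics/g1.png",cv2.resize(im[180:300,200:330],None,fx=5,fy=5,interpolation=cv2.INTER_CUBIC))
for p0,n in(([500,-73,.19],"blue"),([511,-206,-.25],"orange")): print(n,fit(p0,3,BLADE,{"side":im}).round(3))
E
```

```text
time: 3.82
ee_pos: [499.0, -72.3, 31.0]
eef_rot: [0.996, 0.094, -0.001, -0.001]
contact_force: [0.4, -0.9, 0.1]
gripper_width: 0.749
grip_force: 0.0
t [0.0007, 0.0009, 0.0295] ang [-0.0013, 0.0022, -0.0008]
blue [ 4.98821e+02 -7.50210e+01  2.04000e-01]
orange [ 5.11752e+02 -2.06228e+02 -2.45000e-01]
```

View pics/g1.png

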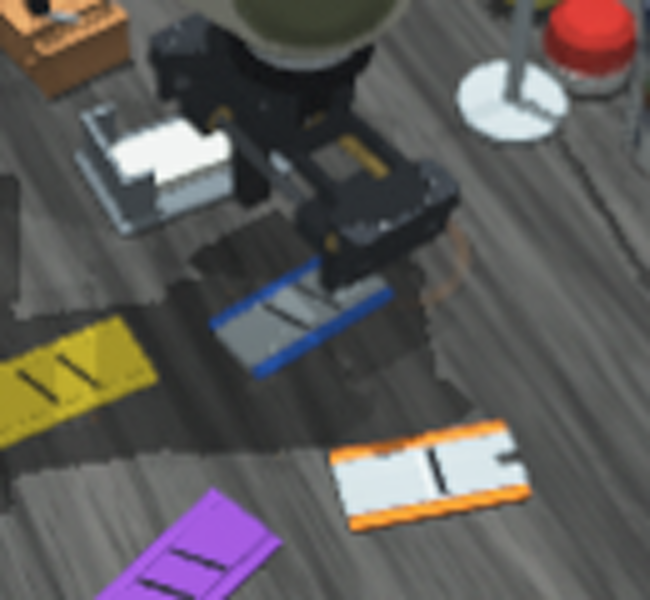

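```bash
python3 -m jog '[{"hand":75,"translation":[0.0007,0.0009,0.0285],"angular":[-0.0013,0.002,0]},{"hand":75,"translation":[0.0007,0.0009,0.0285],"angular":[-0.0013,0.002,0]},{"hand":50,"translation":[0.0007,0.0009,0.0285],"angular":[-0.0013,0.002,0]},{"hand":50,"translation":[0.0007,0.0009,0.0285],"angular":[-0.0013,0.002,0]},{"hand":50,"translation":[0.0007,0.0009,0.0285],"angular":[-0.0013,0.002,0]},{"hand":50,"translation":[0.0007,0.0009,0.0285],"angular":[-0.0013,0.002,0]}]' 15; python3 goal.py 490.5 60.5 100 .025
```

```text
time: 4.62
ee_pos: [501.0, -72.7, 3.6]
eef_rot: [0.995, 0.095, 0.001, 0.001]
contact_force: [-0.7, -0.2, 0.1]
gripper_width: 0.501
grip_force: 0.0
t [0.0151, -0.1326, -0.0966] ang [0.0014, -0.0025, 0.1651]
```

```bash
python3 - <<'E'
from h import *
o=get_obs(); print(o["gripper_width"],o["grip_force"],o["ee_pos"],o["contact_force"])
im=capture("side"); cv2.imwrite("pics/g2.png",cv2.resize(im[210:290,210:310],None,fx=7,fy=7,interpolation=cv2.INTER_CUBIC))
E
```

```text
0.5012755447402802 0.0 [500.98334443 -72.65232006   3.61177016] [-0.68290644 -0.15419985  0.06643655]
```

View pics/g2.png

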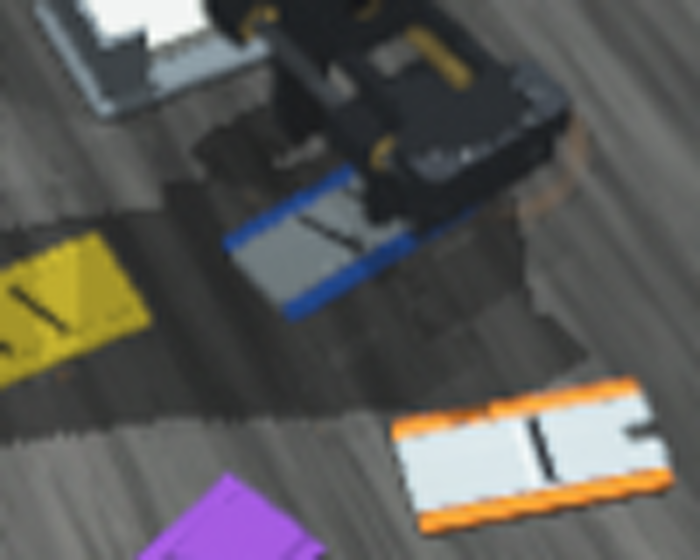

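```bash
python3 - <<'E'
from h import *
from scipy.spatial.transform import Rotation as Ro
o=get_obs(); R=Ro.from_quat(o["eef_rot"])
for y in(22,25,-22,30):
  for x in (-9,9):
    P=o["ee_pos"]+R.apply([x,y,0]); print(y,x,P.round(1),((proj("side",P)[0]-[210,210])*7).round(0))
im=capture("side")
print(fit([499,-73,.19],3,BLADE,{"side":im}))
E
```

```text
22 -9 [496.2 -95.9   3.5] [364. 260.]
22 9 [513.9 -92.5   3.5] [399. 240.]
25 -9 [496.8 -98.9   3.5] [369. 265.]
25 9 [514.5 -95.5   3.5] [403. 244.]
-22 -9 [487.9 -52.7   3.4] [300. 193.]
-22 9 [505.6 -49.3   3.5] [334. 174.]
30 -9 [ 497.7 -103.8    3.5] [376. 273.]
30 9 [ 515.4 -100.4    3.5] [411. 252.]
[ 4.95732169e+02 -7.60814785e+01  2.21259137e-01]
```

```bash
python3 - <<'E'
from h import *
from scipy.spatial.transform import Rotation as Ro
o=get_obs(); R=Ro.from_quat(o["eef_rot"])
out=[]
for n,(u,v) in {"side":(225,205),"top":(250,175)}.items():
    im=capture(n); f=8; c=cv2.resize(im[v:v+60,u:u+48],None,fx=f,fy=f,interpolation=cv2.INTER_CUBIC)
    c=np.clip(c.astype(float)*1.8+20,0,255).astype(np.uint8)
    for z,col in((0,(0,255,255)),(-20,(255,0,255)),(-40,(0,255,0))):
        for y in(22,-22):
            q=(proj(n,[o["ee_pos"]+R.apply([x,y,z]) for x in(-9,9)])-[u,v]+.5)*f
            cv2.line(c,tuple(int(a) for a in q[0]),tuple(int(a) for a in q[1]),col,1)
    out.append(c)
cv2.imwrite("pics/g3.png",np.hstack(out)); print(o["time"])
E
```

```text
4.725
```

View pics/g3.png

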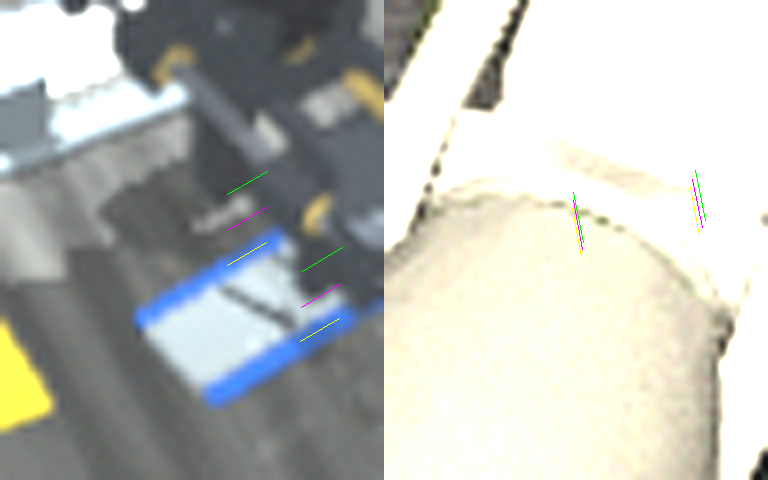

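The picture shows the finger ends about 18 mm higher than the reported TCP (near the magenta lines), above the blade. I reopen, then descend in small force-watched steps.

```bash
python3 goal.py 499.8 -74 3.6 .19; python3 -m jog '[{"hand":75,"translation":[-0.001,0.0013,-0.004],"angular":[0,0,0]},{"hand":75,"translation":[-0.001,0.0013,-0.004],"angular":[0,0,0]},{"hand":75,"translation":[-0.001,0.0013,-0.004],"angular":[0,0,0]}]'
python3 goal.py 499.8 -74 3.6 .19
python3 -m jog '[{"hand":75,"translation":[0,0,0.004],"angular":[0,0,0]},{"hand":75,"translation":[0,0,0.006],"angular":[0,0,0]},{"hand":75,"translation":[0,0,0.006],"angular":[0,0,0]},{"hand":75,"translation":[0,0,0.006],"angular":[0,0,0]}]'
python3 goal.py 499.8 -74 3.6 .19
```

```text
t [-0.0013, 0.0011, -0.0003] ang [0.0013, -0.002, 0.0]
time: 5.2
ee_pos: [500.1, -74.1, 7.4]
eef_rot: [0.995, 0.095, 0.001, 0.001]
contact_force: [0.0, 0.1, -0.7]
gripper_width: 0.755
grip_force: 0.0
t [-0.0003, -0.0002, 0.0038] ang [0.0013, -0.0021, -0.0001]
time: 5.7
ee_pos: [500.1, -74.1, 1.3]
eef_rot: [0.995, 0.095, 0.001, 0.001]
contact_force: [0.6, -0.3, -1.0]
gripper_width: 0.75
grip_force: 0.0
t [-0.0003, -0.0002, -0.0023] ang [0.0013, -0.002, -0.0]
```

```bash
for i in 1; do python3 -m jog '[{"hand":75,"translation":[0,0,0.002],"angular":[0.0013,-0.002,0]},{"hand":75,"translation":[0,0,0.002],"angular":[0.0013,-0.002,0]},{"hand":75,"translation":[0,0,0.004],"angular":[0.0013,-0.002,0]},{"hand":75,"translation":[0,0,0.004],"angular":[0.0013,-0.002,0]},{"hand":75,"translation":[0,0,0.005],"angular":[0.0013,-0.002,0]},{"hand":75,"translation":[0,0,0.005],"angular":[0.0013,-0.002,0]}]'; done
python3 - <<'E'
from h import *
from scipy.spatial.transform import Rotation as Ro
o=get_obs(); R=Ro.from_quat(o["eef_rot"]); print(o["contact_force"],o["ee_pos"])
n="side";u,v=225,205
im=capture(n); f=8; c=cv2.resize(im[v:v+60,u:u+60],None,fx=f,fy=f,interpolation=cv2.INTER_CUBIC)
c=np.clip(c.astype(float)*1.8+20,0,255).astype(np.uint8)
for z,col in((0,(0,255,255)),(-20,(255,0,255))):
        for y in(33,-33):
            q=(proj(n,[o["ee_pos"]+R.apply([x,y,z]) for x in(-9,9)])-[u,v]+.5)*f
            cv2.line(c,tuple(int(a) for a in q[0]),tuple(int(a) for a in q[1]),col,1)
cv2.imwrite("pics/g4.png",c)
E
```

```text
time: 6.45
ee_pos: [500.1, -74.1, -3.7]
eef_rot: [0.995, 0.095, -0.0, -0.0]
contact_force: [0.2, -1.1, 0.5]
gripper_width: 0.747
grip_force: 0.0
[ 0.15978554 -1.10640496  0.46856606] [500.08624696 -74.06949576  -3.7492741 ]
```

View pics/g4.png

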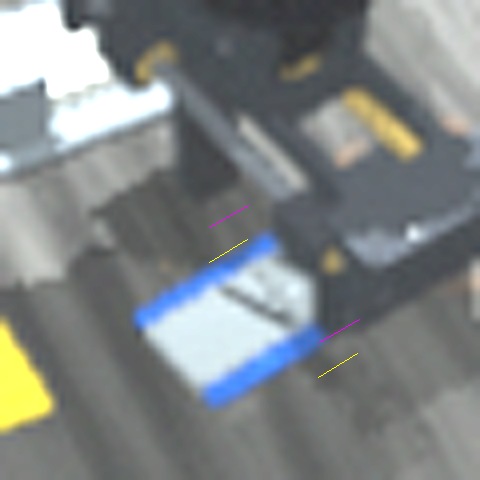

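```bash
python3 -m jog '[{"hand":75,"translation":[0,0,0.003],"angular":[0,0,0]},{"hand":75,"translation":[0,0,0.006],"angular":[0,0,0]},{"hand":75,"translation":[0,0,0.006],"angular":[0,0,0]},{"hand":75,"translation":[0,0,0.008],"angular":[0,0,0]},{"hand":75,"translation":[0,0,0.008],"angular":[0,0,0]}]'; python3 -m jog '[{"hand":75,"translation":[0,0,0.001],"angular":[0,0,0]},{"hand":75,"translation":[0,0,0.002],"angular":[0,0,0]},{"hand":75,"translation":[0,0,0.002],"angular":[0,0,0]}]'
```

```text
time: 7.12
ee_pos: [500.1, -74.1, -11.8]
eef_rot: [0.995, 0.095, -0.0, -0.0]
contact_force: [-0.4, 0.4, 0.0]
gripper_width: 0.752
grip_force: 0.0
time: 7.5
ee_pos: [500.1, -74.1, -13.8]
eef_rot: [0.995, 0.095, -0.0, -0.0]
contact_force: [0.7, 0.2, -1.0]
gripper_width: 0.751
grip_force: 0.0
```

```bash
python3 -m jog '[{"hand":75,"translation":[0,0,0.001],"angular":[0,0,0]},{"hand":75,"translation":[0,0,0.0015],"angular":[0,0,0]},{"hand":75,"translation":[0,0,0.0015],"angular":[0,0,0]}]'; python3 -m jog '[{"hand":75,"translation":[0,0,0.001],"angular":[0,0,0]},{"hand":75,"translation":[0,0,0.001],"angular":[0,0,0]}]';python3 -m jog '[{"hand":75,"translation":[0,0,0.001],"angular":[0,0,0]},{"hand":75,"translation":[0,0,0.001],"angular":[0,0,0]}]'
```

```text
time: 7.88
ee_pos: [500.1, -74.1, -15.2]
eef_rot: [0.995, 0.095, 0.0, 0.0]
contact_force: [0.3, 0.2, 0.5]
gripper_width: 0.75
grip_force: 0.0
time: 8.12
ee_pos: [500.1, -74.1, -16.3]
eef_rot: [0.995, 0.095, -0.0, -0.0]
contact_force: [-0.2, 0.8, 0.2]
gripper_width: 0.75
grip_force: 0.0
time: 8.38
ee_pos: [500.1, -74.1, -17.3]
eef_rot: [0.995, 0.095, -0.0, -0.0]
contact_force: [0.6, 0.7, -0.0]
gripper_width: 0.752
grip_force: 0.0
```

```bash
python3 -m jog '[{"hand":75,"translation":[0,0,0.001],"angular":[0,0,0]},{"hand":75,"translation":[0,0,0.001],"angular":[0,0,0]}]';python3 -m jog '[{"hand":75,"translation":[0,0,0.001],"angular":[0,0,0]},{"hand":75,"translation":[0,0,0.001],"angular":[0,0,0]}]'
```

```text
time: 8.62
ee_pos: [500.1, -74.1, -18.3]
eef_rot: [0.995, 0.095, -0.0, -0.0]
contact_force: [-0.8, -0.5, -0.4]
gripper_width: 0.751
grip_force: 0.0
time: 8.88
ee_pos: [500.1, -74.1, -19.3]
eef_rot: [0.995, 0.095, -0.0, -0.0]
contact_force: [0.2, -0.4, -0.6]
gripper_width: 0.75
grip_force: 0.0
```

```bash
python3 -m jog '[{"hand":75,"translation":[0,0,0.001],"angular":[0,0,0]},{"hand":75,"translation":[0,0,0.001],"angular":[0,0,0]}]' | grep -E "pos|force";python3 -m jog '[{"hand":75,"translation":[0,0,0.001],"angular":[0,0,0]},{"hand":75,"translation":[0,0,0.001],"angular":[0,0,0]}]'| grep -E "pos|force"
python3 - <<'E'
from h import *
from scipy.spatial.transform import Rotation as Ro
o=get_obs(); R=Ro.from_quat(o["eef_rot"])
n="side";u,v=225,205
im=capture(n); f=8; c=cv2.resize(im[v:v+60,u:u+60],None,fx=f,fy=f,interpolation=cv2.INTER_CUBIC)
c=np.clip(c.astype(float)*1.8+20,0,255).astype(np.uint8)
for z,col in((-20,(255,0,255)),):
        for y in(33,-33):
            q=(proj(n,[o["ee_pos"]+R.apply([x,y,z]) for x in(-9,9)])-[u,v]+.5)*f
            cv2.line(c,tuple(int(a) for a in q[0]),tuple(int(a) for a in q[1]),col,1)
cv2.imwrite("pics/g5.png",c)
E
```

```text
ee_pos: [500.1, -74.1, -20.3]
contact_force: [0.7, -0.0, 0.0]
grip_force: 0.0
ee_pos: [500.1, -74.1, -21.3]
contact_force: [0.4, -0.0, 0.1]
grip_force: 0.0
```

View pics/g5.png

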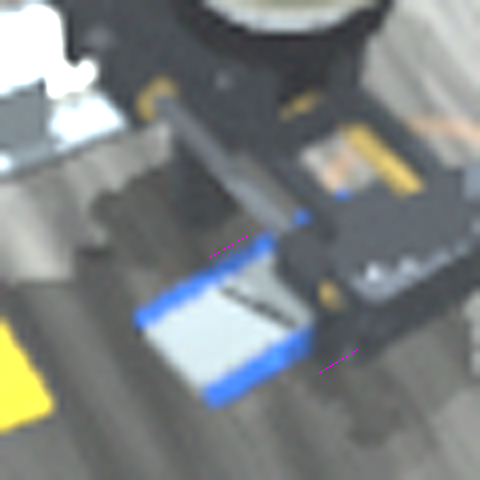

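```bash
for r in 1; do python3 -m jog '[{"hand":75,"translation":[0,0,0.001],"angular":[0,0,0]},{"hand":75,"translation":[0,0,0.001],"angular":[0,0,0]}]' | grep -E "pos|ct_force";python3 -m jog '[{"hand":75,"translation":[0,0,0.001],"angular":[0,0,0]},{"hand":75,"translation":[0,0,0.001],"angular":[0,0,0]}]'| grep -E "pos|ct_force"; python3 -m jog '[{"hand":75,"translation":[0,0,0.001],"angular":[0,0,0]},{"hand":75,"translation":[0,0,0.001],"angular":[0,0,0]}]'| grep -E "pos|ct_force";  done
```

```text
ee_pos: [500.1, -74.1, -22.3]
contact_force: [0.8, 0.2, -1.1]
ee_pos: [500.1, -74.1, -23.3]
contact_force: [0.2, 0.1, -0.5]
ee_pos: [500.1, -74.1, -24.2]
contact_force: [0.1, -0.4, 0.3]
```

```bash
python3 -m jog '[{"hand":75,"translation":[0,0,0.001],"angular":[0,0,0]},{"hand":75,"translation":[0,0,0.001],"angular":[0,0,0]}]' | grep -E "pos|ct_force";python3 -m jog '[{"hand":75,"translation":[0,0,0.001],"angular":[0,0,0]},{"hand":75,"translation":[0,0,0.001],"angular":[0,0,0]}]'| grep -E "pos|ct_force"; python3 -m jog '[{"hand":75,"translation":[0,0,0.001],"angular":[0,0,0]},{"hand":75,"translation":[0,0,0.001],"angular":[0,0,0]}]'| grep -E "pos|ct_force"; python3 -m jog '[{"hand":54,"translation":[0,0,0],"angular":[0,0,0]},{"hand":54,"translation":[0,0,0],"angular":[0,0,0]},{"hand":54,"translation":[0,0,0],"angular":[0,0,0]},{"hand":54,"translation":[0,0,0],"angular":[0,0,0]}]'
```

```text
ee_pos: [500.1, -74.1, -25.3]
contact_force: [0.1, -0.8, -0.4]
ee_pos: [500.1, -74.1, -26.3]
contact_force: [1.0, -0.3, 0.1]
ee_pos: [500.1, -74.1, -27.2]
contact_force: [0.2, -0.0, 0.2]
time: 11.42
ee_pos: [500.2, -74.1, -27.1]
eef_rot: [0.995, 0.095, 0.0, 0.0]
contact_force: [-0.1, -0.4, 0.4]
gripper_width: 0.551
grip_force: 15.0
```

```bash
python3 -m jog '[{"hand":54,"translation":[0,0,-0.02],"angular":[0,0,0]},{"hand":54,"translation":[0,0,-0.08],"angular":[0,0,0]},{"hand":54,"translation":[0,0,-0.1],"angular":[0,0,0]},{"hand":54,"translation":[0,0,-0.1],"angular":[0,0,0]}]' 20
python3 - <<'E'
from h import *
o=get_obs(); print(o["gripper_width"],o["grip_force"],o["ee_pos"],o["contact_force"])
im=capture("side"); cv2.imwrite("pics/rs2.png",im)
cv2.imwrite("pics/g6.png",cv2.resize(im[170:290,190:310],None,fx=5,fy=5,interpolation=cv2.INTER_CUBIC))
E
```

```text
time: 11.92
ee_pos: [500.7, -74.3, 73.9]
eef_rot: [0.995, 0.095, 0.001, 0.001]
contact_force: [0.2, -0.7, -0.7]
gripper_width: 0.547
grip_force: 20.0
0.5469408000133043 19.999877214431763 [500.74341301 -74.30794635  73.8507113 ] [ 0.21730742 -0.68251889 -0.6995056 ]
```

View pics/g6.png

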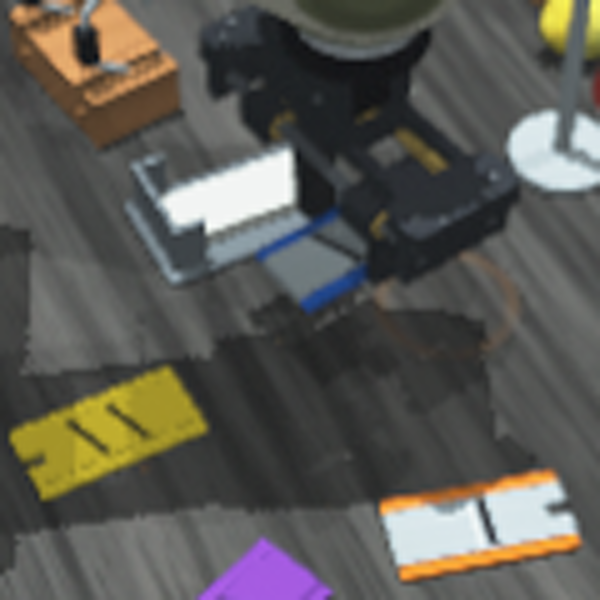

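Holding the blue blade: it is at about (315,262) in the crop, level between the fingers. I carry it over the holder, high, and compare it there with the camera.

```bash
python3 goal.py 490.8 60.5 50 .022
cat > m2.py <<'E'
from h import *
T=cv2.imread("pics/raw_top.png");S=cv2.imread("pics/raw_side.png")
for nm,e in(("foot",HOLD[:4]),("bed",HOLD[4:]),("footsides",[HOLD[0],HOLD[2]]),("bedsides",[HOLD[4],HOLD[6]])):
    for k,i in(("top",{"top":T}),("side",{"side":S})): print(nm,k,fit([490,60.5,.02],20,e,i,(5,5,.03)).round(3))
E
python3 m2.py
```

```text
t [0.0164, -0.1338, 0.0225] ang [-0.0, 0.0, 0.168]
foot top [4.92322e+02 6.16210e+01 1.80000e-02]
foot side [4.89024e+02 5.86010e+01 2.90000e-02]
bed top [4.91999e+02 6.03530e+01 3.90000e-02]
bed side [ 4.92331e+02  6.29560e+01 -2.40000e-02]
footsides top [4.89786e+02 6.18370e+01 2.40000e-02]
footsides side [4.89439e+02 5.84500e+01 2.80000e-02]
bedsides top [4.92606e+02 6.04180e+01 1.40000e-02]
bedsides side [4.91739e+02 6.21840e+01 2.00000e-03]
```

```bash
python3 -m jog '[{"hand":54,"translation":[0,0,-0.02],"angular":[0,0,0]},{"hand":54,"translation":[0.008,-0.066,-0.02],"angular":[0,0,0.08]},{"hand":54,"translation":[0.0152,-0.1332,-0.02],"angular":[0,0,0.166]},{"hand":54,"translation":[0.0152,-0.1332,-0.02],"angular":[0,0,0.166]},{"hand":54,"translation":[0.0152,-0.1332,0],"angular":[0,0,0.166]},{"hand":54,"translation":[0.0152,-0.1332,0.02],"angular":[0,0,0.166]},{"hand":54,"translation":[0.0152,-0.1332,0.024],"angular":[0,0,0.166]},{"hand":54,"translation":[0.0152,-0.1332,0.024],"angular":[0,0,0.166]}]'
cat > m3.py <<'E'
from h import *
import sys
from scipy.spatial.transform import Rotation as Ro
o=get_obs(); R=Ro.from_quat(o["eef_rot"]).as_matrix(); yaw=np.arctan2(R[1,0],R[0,0]); p=o["ee_pos"]
print("tcp",p.round(2),"yaw",yaw.round(4),o["gripper_width"])
im=capture("side"); cv2.imwrite("pics/rs3.png",im)
cv2.imwrite("pics/now.png",cv2.resize(im[170:290,190:310],None,fx=5,fy=5,interpolation=cv2.INTER_CUBIC))
for z in(25,28,30,32,35):
    r=fit([p[0],p[1],yaw],p[2]+z,BLADE,{"side":im},(6,6,.06)); g={"side":gmap(im,.8)}
    print(z,r.round(3),round(score(r,p[2]+z,BLADE,g)))
E
python3 m3.py
```

```text
time: 12.98
ee_pos: [489.9, 59.1, 48.5]
eef_rot: [1.0, 0.012, -0.0, -0.0]
contact_force: [0.4, 0.1, -1.3]
gripper_width: 0.55
grip_force: 20.0
tcp [489.88  59.14  48.53] yaw 0.0237 0.5496090677472055
25 [4.90642e+02 5.31930e+01 1.60000e-02] -48187
28 [4.89624e+02 5.05270e+01 1.50000e-02] -48159
30 [4.88879e+02 4.86660e+01 1.30000e-02] -48132
32 [4.88257e+02 4.69720e+01 1.50000e-02] -48109
35 [4.87061e+02 4.42880e+01 1.40000e-02] -48068
```

```bash
cat > m4.py <<'E'
from h import *
for f,p,yaw in(("rs2",[500.74,-74.31,73.85],.19),("rs3",[489.88,59.14,48.53],.0237)):
    im=cv2.imread(f"pics/{f}.png"); g={"side":gmap(im,.8)}
    for z in(5,12,18,24,30,36):
        r=fit([p[0],p[1]+(18-z)*.9,yaw],p[2]+z,BLADE,{"side":im},(5,5,.05))
        print(f,z,(r-[p[0],p[1],yaw]).round(3),round(score(r,p[2]+z,BLADE,g)))
E
python3 m4.py; python3 goal.py 500 -74 10 .19
python3 - <<'E'
import numpy as np
from rig import *
o=get_obs(); print(o["qpos"].round(4).tolist(), o["eef_rot"])
E
```

```text
rs2 5 [ 9.041  8.527 -0.32 ] -39551
rs2 12 [ 7.044  2.866 -0.326] -39732
rs2 18 [ 4.598 -1.675 -0.324] -39849
rs2 24 [ 2.036 -6.157 -0.324] -39925
rs2 30 [ -0.413 -10.765  -0.324] -39955
rs2 36 [ -2.917 -15.31   -0.326] -39948
rs3 5 [ 7.435e+00  1.199e+01 -4.000e-03] -48295
rs3 12 [ 5.172e+00  5.706e+00 -4.000e-03] -48274
rs3 18 [ 3.161  0.312 -0.006] -48240
rs3 24 [ 1.125 -5.074 -0.008] -48198
rs3 30 [-9.9900e-01 -1.0473e+01 -1.0000e-02] -48132
rs3 36 [-3.1550e+00 -1.5272e+01  3.0000e-03] -48054
t [0.0067, 0.1334, 0.039] ang [0.0001, -0.0002, -0.1663]
[-0.1176, 0.4362, 1.7791, -0.0, 0.926, 1.4295] [9.99929789e-01 1.18493876e-02 9.54141830e-05 1.91888215e-05]
```

View pics/now.png

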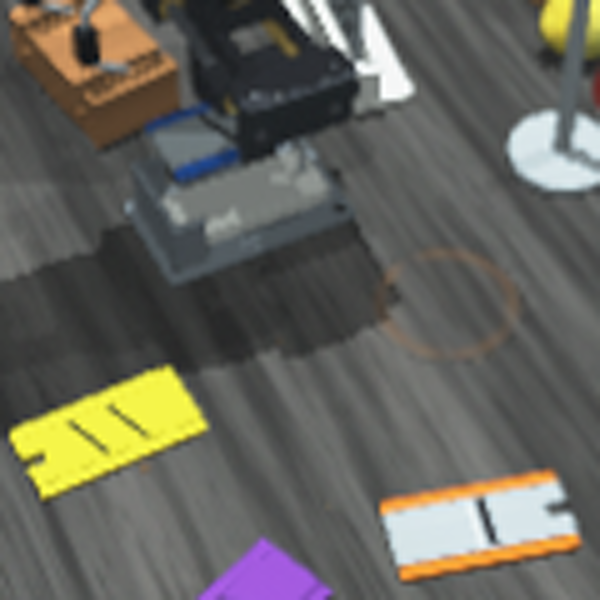

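```bash
python3 - <<'E'
from h import *
for f,p,yaw,(u,v) in(("rs2",[500.74,-74.31,73.85],.19,(190,170)),("rs3",[489.88,59.14,48.53],.0237,(190,170))):
  for z in(12,18,24,30):
    c,s=np.cos(yaw),np.sin(yaw); q=[]
    for a,b in((-50,25),(-50,-25)): q.append([p[0]+c*a-s*b,p[1]+s*a+c*b,p[2]+z+3])
    print(f,z,((proj("side",q)-[u,v]+.5)*5).round(0).tolist())
E
```

```text
rs2 12 [[257.0, 276.0], [311.0, 332.0]]
rs2 18 [[256.0, 269.0], [311.0, 325.0]]
rs2 24 [[256.0, 261.0], [311.0, 318.0]]
rs2 30 [[256.0, 254.0], [311.0, 311.0]]
rs3 12 [[147.0, 146.0], [182.0, 200.0]]
rs3 18 [[146.0, 139.0], [181.0, 193.0]]
rs3 24 [[146.0, 132.0], [181.0, 186.0]]
rs3 30 [[145.0, 125.0], [180.0, 179.0]]
```

```bash
python3 - <<'E'
from h import *
im=cv2.imread("pics/rs3.png"); p=[489.88,59.14]
TAIL=[((-50,-25,3),(-50,25,3)),((-50,25,3),(-20,25,3)),((-50,17,3),(-20,17,3)),((-50,-25,3),(-20,-25,3)),((-50,-17,3),(-20,-17,3))]
g={"side":gmap(im,.8)}
for z in(20,25,28,30,32,35):
    f=lambda q:score([q[0],q[1],.0237],48.53+z,TAIL,g)
    r=min((minimize(f,[p[0]+dx,p[1]+dy],method="Nelder-Mead") for dx in(-3,0,3) for dy in(-4,0,4)),key=lambda r:r.fun)
    print(z,r.x.round(2),round(r.fun))
print("pin side base",unproj("side",[250.8-.4,204.2-.4],20),"top",unproj("side",[250.4,197.9],46))
print("pin top cam",unproj("top",[[234.6,189.4],[235.2,189.4]],20))
T=cv2.imread("pics/raw_top.png").astype(int).sum(2); S=cv2.imread("pics/raw_side.png")
for r in(200,206,212,218): print(r,T[r,222:252].tolist())
print(unproj("top",[[228,206],[243,206]],20))
E
```

```text
20 [492.59  68.41] -22688
25 [490.92  63.92] -22730
28 [489.97  61.07] -22753
30 [489.04  57.35] -22785
32 [488.27  55.55] -22842
35 [487.28  52.85] -22923
pin side base [[534.05718646  60.53577289]] top [[534.09368889  60.8235976 ]]
pin top cam [[534.91137686  63.51822322]
 [534.92951957  61.76330835]]
200 [259, 254, 574, 646, 608, 616, 491, 732, 762, 754, 749, 749, 749, 748, 749, 749, 748, 749, 752, 765, 578, 460, 621, 617, 630, 641, 378, 163, 261, 274]
206 [157, 229, 592, 647, 606, 629, 473, 730, 762, 750, 749, 748, 750, 749, 749, 747, 748, 748, 754, 765, 594, 471, 632, 625, 621, 638, 372, 115, 210, 214]
212 [180, 253, 598, 661, 626, 639, 481, 729, 762, 751, 749, 749, 747, 749, 749, 749, 750, 748, 755, 765, 589, 479, 636, 617, 632, 635, 402, 209, 270, 271]
218 [140, 142, 608, 428, 77, 240, 377, 756, 765, 752, 750, 749, 749, 748, 749, 750, 747, 750, 755, 765, 619, 432, 521, 597, 381, 219, 202, 118, 174, 181]
[[485.81196075  81.5351469 ]
 [486.29085334  37.95915916]]
```

Held-blade corners in that crop, (148,127) and (180,175), match a blade about 30 mm behind the reported TCP. So the x and y readings hold and the blade's height is TCP+30. Holder centre is (490.5, 60.2), yaw 0.02. I lower with force checks.

```bash
python3 goal.py 491 60.3 24 .021 491 60.3 14 .021 491 60.3 -6 .021
```

```text
t [0.0009, -0.0011, 0.025] ang [0.0, -0.0002, 0.0027]
t [0.0, 0.0, 0.01] ang [0.0, 0.0, 0.0]
t [0.0, 0.0, 0.02] ang [0.0, 0.0, 0.0]
```

```bash
python3 -m jog '[{"hand":54,"translation":[0.001,-0.0011,0.0],"angular":[0,0,0.0027]},{"hand":54,"translation":[0.001,-0.0011,0.025],"angular":[0,0,0.0027]},{"hand":54,"translation":[0.001,-0.0011,0.025],"angular":[0,0,0.0027]},{"hand":54,"translation":[0.001,-0.0011,0.029],"angular":[0,0,0.0027]},{"hand":54,"translation":[0.001,-0.0011,0.031],"angular":[0,0,0.0027]},{"hand":54,"translation":[0.001,-0.0011,0.031],"angular":[0,0,0.0027]}]'; python3 -m jog '[{"hand":54,"translation":[0,0,0.002],"angular":[0,0,0]},{"hand":54,"translation":[0,0,0.003],"angular":[0,0,0]},{"hand":54,"translation":[0,0,0.003],"angular":[0,0,0]}]'
```

```text
time: 13.78
ee_pos: [491.1, 60.6, 18.1]
eef_rot: [1.0, 0.011, 0.0, 0.0]
contact_force: [1.2, -0.3, -0.0]
gripper_width: 0.545
grip_force: 20.0
time: 14.15
ee_pos: [490.9, 60.7, 14.8]
eef_rot: [1.0, 0.011, -0.0, 0.0]
contact_force: [0.5, 0.0, -1.0]
gripper_width: 0.553
grip_force: 20.0
```

```bash
python3 -m jog '[{"hand":54,"translation":[0,0,0.004],"angular":[0,0,0]},{"hand":54,"translation":[0,0,0.007],"angular":[0,0,0]},{"hand":54,"translation":[0,0,0.01],"angular":[0,0,0]},{"hand":54,"translation":[0,0,0.01],"angular":[0,0,0]}]'; python3 -m jog '[{"hand":54,"translation":[0,0,0.004],"angular":[0,0,0]},{"hand":54,"translation":[0,0,0.008],"angular":[0,0,0]},{"hand":54,"translation":[0,0,0.0105],"angular":[0,0,0]},{"hand":54,"translation":[0,0,0.0105],"angular":[0,0,0]},{"hand":54,"translation":[0,0,0.0105],"angular":[0,0,0]}]'
```

```text
time: 14.65
ee_pos: [490.7, 60.7, 4.5]
eef_rot: [1.0, 0.011, -0.0, -0.0]
contact_force: [1.0, -1.8, 0.5]
gripper_width: 0.553
grip_force: 20.0
time: 15.28
ee_pos: [490.8, 60.7, -5.7]
eef_rot: [1.0, 0.011, -0.0, -0.0]
contact_force: [-0.7, -2.4, 0.2]
gripper_width: 0.548
grip_force: 20.0
```

```bash
python3 -m jog '[{"hand":54,"translation":[0,0.0005,0.001],"angular":[0,0,0]},{"hand":54,"translation":[0,0.0005,0.001],"angular":[0,0,0]},{"hand":60,"translation":[0,0.0005,0.001],"angular":[0,0,0]},{"hand":66,"translation":[0,0.0005,0.001],"angular":[0,0,0]},{"hand":66,"translation":[0,0.0005,0.001],"angular":[0,0,0]},{"hand":66,"translation":[0,0.0005,-0.06],"angular":[0,0,0]},{"hand":66,"translation":[0,0.0005,-0.1],"angular":[0,0,0]},{"hand":66,"translation":[0,0.0005,-0.1],"angular":[0,0,0]}]'
python3 goal.py 511 -206.2 70 -.25
python3 - <<'E'
from h import *
im=capture("side")
for p0,z,n in(([490.5,60,.02],23,"blue"),([511,-206,-.25],3,"orange")): print(n,fit(p0,z,BLADE,{"side":im}).round(3))
t=capture("top"); print(fit([511,-206,-.25],3,BLADE,{"top":t}).round(3)); cv2.imwrite("pics/rt4.png",t);cv2.imwrite("pics/rs4.png",im)
E
```

```text
time: 16.27
ee_pos: [492.4, 60.1, 96.9]
eef_rot: [1.0, 0.011, 0.003, 0.0]
contact_force: [0.1, 0.1, 0.0]
gripper_width: 0.666
grip_force: 0.0
t [0.0127, 0.2666, 0.0272] ang [-0.0, -0.0058, 0.2714]
blue [4.92003e+02 6.05420e+01 1.30000e-02]
orange [ 5.11797e+02 -2.06284e+02 -2.44000e-01]
[ 5.12971e+02 -2.06516e+02 -2.49000e-01]
```

```bash
python3 -m jog '[{"hand":75,"translation":[0.006,0.06,0],"angular":[0,0,0.07]},{"hand":75,"translation":[0.006,0.12,0],"angular":[0,0,0.14]},{"hand":75,"translation":[0.013,0.18,0],"angular":[0,0,0.2]},{"hand":75,"translation":[0.013,0.24,0],"angular":[0,0,0.268]},{"hand":75,"translation":[0.0135,0.2666,0.02],"angular":[0,0,0.268]},{"hand":75,"translation":[0.0135,0.2666,0.0272],"angular":[0,0,0.268]},{"hand":75,"translation":[0.0135,0.2666,0.0272],"angular":[0,0,0.268]},{"hand":75,"translation":[0.0135,0.2666,0.0272],"angular":[0,0,0.268]}]'
python3 goal.py 511.7 -206.4 -26.5 -.247
python3 - <<'E'
from h import *
im=capture("side")
print(fit([511,-206,-.25],3,BLADE,{"side":im}).round(3))
E
```

```text
time: 17.38
ee_pos: [510.3, -205.0, 67.4]
eef_rot: [0.992, -0.122, 0.0, -0.0]
contact_force: [-0.1, -0.0, -0.1]
gripper_width: 0.748
grip_force: 0.0
t [0.0017, 0.0011, 0.0939] ang [-0.0, -0.0002, 0.0018]
[ 5.10829e+02 -2.08580e+02 -2.21000e-01]
```

```bash
python3 -m jog '[{"hand":75,"translation":[0.0017,0.0011,0.04],"angular":[0,0,0.002]},{"hand":75,"translation":[0.0017,0.0011,0.08],"angular":[0,0,0.002]},{"hand":75,"translation":[0.0017,0.0011,0.09],"angular":[0,0,0.002]},{"hand":75,"translation":[0.0017,0.0011,0.0942],"angular":[0,0,0.002]},{"hand":75,"translation":[0.0017,0.0011,0.0942],"angular":[0,0,0.002]},{"hand":54,"translation":[0.0017,0.0011,0.0942],"angular":[0,0,0.002]},{"hand":54,"translation":[0.0017,0.0011,0.0942],"angular":[0,0,0.002]},{"hand":54,"translation":[0.0017,0.0011,0.0942],"angular":[0,0,0.002]}]' 20
python3 -m jog '[{"hand":54,"translation":[0,0,0],"angular":[0,0,0]},{"hand":54,"translation":[0,0,0],"angular":[0,0,0]},{"hand":54,"translation":[0,0,-0.06],"angular":[0,0,0]},{"hand":54,"translation":[0,0,-0.12],"angular":[0,0,0]},{"hand":54,"translation":[0,0,-0.12],"angular":[0,0,0]},{"hand":54,"translation":[0,0,-0.12],"angular":[0,0,0]}]'
python3 goal.py 491 60.2 80 .02
python3 - <<'E'
from h import *
cv2.imwrite("pics/rs5.png",capture("side")); im=cv2.imread("pics/rs5.png")
h=cv2.cvtColor(im,cv2.COLOR_BGR2HSV); m=(h[...,0]>8)&(h[...,0]<18)&(h[...,1]>200)&(h[...,2]>120)
m[:,:230]=0; v,u=np.nonzero(m); print(len(u),u.min(),u.max(),v.min(),v.max())
E
```

```text
time: 18.42
ee_pos: [511.9, -207.7, -25.9]
eef_rot: [0.992, -0.124, 0.001, 0.0]
contact_force: [-2.3, 1.8, 8.2]
gripper_width: 0.539
grip_force: 4.2
time: 19.18
ee_pos: [511.1, -207.3, 92.3]
eef_rot: [0.992, -0.124, -0.0, -0.0]
contact_force: [-0.4, -0.3, 0.1]
gripper_width: 0.541
grip_force: 0.0
t [-0.0853, -0.2543, 0.0125] ang [-0.0004, 0.0008, -0.2687]
5 271 281 270 283
```

```bash
python3 - <<'E'
from h import *
im=capture("side")
for l in("blade_a_center","blade_c_center"): print(l,[(np.round(d["position"],1).tolist(),round(d["conf"],2)) for d in find_in("side",l)])
t=capture("top")
for l in("blade_a_center",): print(l,[(np.round(d["position"],1).tolist(),round(d["conf"],2)) for d in find_in("top",l)])
for q in([511,-206,-.25],[515,-215,-.2]): print(fit(q,3,BLADE,{"side":im},(12,12,.15)).round(3))
print(get_obs()["ee_pos"],get_obs()["gripper_width"])
cv2.imwrite("pics/look.png",cv2.resize(np.hstack([im[190:310,220:340],t[130:250,270:390]]),None,fx=3.3,fy=3.3,interpolation=cv2.INTER_CUBIC))
E
```

```text
blade_a_center [([284.5, 276.0], 0.89)]
blade_c_center [([236.7, 207.9], 0.82), ([210.2, 257.9], 0.75), ([236.8, 294.5], 0.69)]
blade_a_center [([197.3, 159.4], 0.37)]
[ 5.11039e+02 -2.07666e+02 -2.32000e-01]
[ 5.11040e+02 -2.07665e+02 -2.32000e-01]
[ 511.14479375 -207.37211164   92.09166911] 0.5343435045134338
```

View pics/look.png

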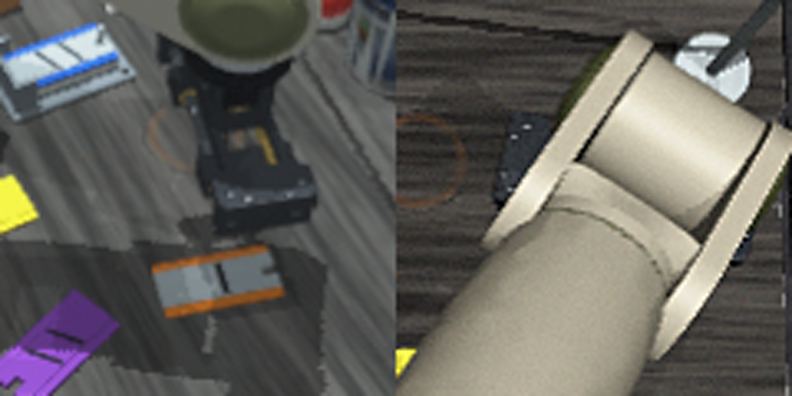

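Side view: blue lies in the holder with its notch at the pin, and orange is still on the table at (511, -207.7), so the fingers slid over it. I grip about 3 mm deeper.

```bash
python3 goal.py 511.2 -207.4 -20 -.235; python3 -m jog '[{"hand":75,"translation":[0,0,0],"angular":[0,0,-0.012]},{"hand":75,"translation":[0,0,0.04],"angular":[0,0,-0.012]},{"hand":75,"translation":[0,0,0.09],"angular":[0,0,-0.012]},{"hand":75,"translation":[0,0,0.112],"angular":[0,0,-0.012]},{"hand":75,"translation":[0,0,0.112],"angular":[0,0,-0.012]},{"hand":75,"translation":[0,0,0.112],"angular":[0,0,-0.012]}]' 20
python3 goal.py 511.2 -207.4 -30 -.235
```

```text
t [0.0002, 0.0001, 0.1121] ang [-0.0005, 0.0015, -0.0138]
time: 20.23
ee_pos: [512.1, -208.0, -18.0]
eef_rot: [0.993, -0.118, 0.001, 0.0]
contact_force: [0.9, -0.1, 0.0]
gripper_width: 0.754
grip_force: 0.0
t [-0.001, -0.0003, 0.012] ang [0.0006, -0.0016, -0.0015]
```

```bash
python3 -m jog '[{"hand":75,"translation":[-0.001,-0.0003,0.006],"angular":[0.0006,-0.0016,0]},{"hand":75,"translation":[-0.001,-0.0003,0.009],"angular":[0.0006,-0.0016,0]},{"hand":75,"translation":[-0.001,-0.0003,0.01],"angular":[0.0006,-0.0016,0]},{"hand":75,"translation":[-0.001,-0.0003,0.01],"angular":[0.0006,-0.0016,0]}]'; python3 -m jog '[{"hand":75,"translation":[0,0,0.001],"angular":[0,0,0]},{"hand":75,"translation":[0,0,0.001],"angular":[0,0,0]}]';  python3 -m jog '[{"hand":75,"translation":[0,0,0.001],"angular":[0,0,0]},{"hand":75,"translation":[0,0,0.001],"angular":[0,0,0]}]'
```

```text
time: 20.72
ee_pos: [510.6, -207.0, -29.0]
eef_rot: [0.993, -0.118, -0.001, -0.0]
contact_force: [-0.1, 0.6, -0.4]
gripper_width: 0.751
grip_force: 0.0
time: 20.98
ee_pos: [510.5, -207.0, -30.1]
eef_rot: [0.993, -0.118, -0.001, -0.0]
contact_force: [0.3, 0.7, 1.3]
gripper_width: 0.747
grip_force: 0.0
time: 21.22
ee_pos: [510.5, -207.0, -31.2]
eef_rot: [0.993, -0.118, -0.001, -0.0]
contact_force: [0.0, -0.5, -0.5]
gripper_width: 0.751
grip_force: 0.0
```

```bash
python3 -m jog '[{"hand":62,"translation":[0,0,0],"angular":[0,0,0]},{"hand":62,"translation":[0,0,0],"angular":[0,0,0]}]';  python3 -m jog '[{"hand":54,"translation":[0,0,0],"angular":[0,0,0]},{"hand":54,"translation":[0,0,0],"angular":[0,0,0]},{"hand":54,"translation":[0,0,0],"angular":[0,0,0]},{"hand":50,"translation":[0,0,0],"angular":[0,0,0]}]' 20
```

```text
time: 21.48
ee_pos: [510.5, -207.0, -31.1]
eef_rot: [0.993, -0.118, -0.001, -0.0]
contact_force: [-0.0, 0.2, -0.1]
gripper_width: 0.616
grip_force: 0.0
time: 21.98
ee_pos: [510.6, -207.0, -31.1]
eef_rot: [0.993, -0.118, -0.001, -0.0]
contact_force: [-0.4, -0.2, 0.6]
gripper_width: 0.565
grip_force: 20.0
```

```bash
python3 -m jog '[{"hand":50,"translation":[0,0,-0.03],"angular":[0,0,0]},{"hand":50,"translation":[0,0,-0.09],"angular":[0,0,0]},{"hand":50,"translation":[0,0,-0.11],"angular":[0,0,0]},{"hand":50,"translation":[0,0,-0.11],"angular":[0,0,0]}]'; python3 goal.py 490.5 60.3 50 .021 490.5 60.3 20 .021;  python3 - <<'E'
from h import *
im=capture("side"); print(fit([491,60.3,.02],23,BLADE,{"side":im}).round(3))
E
```

```text
time: 22.48
ee_pos: [511.2, -207.4, 80.0]
eef_rot: [0.993, -0.118, 0.0, 0.0]
contact_force: [-0.6, 1.1, -1.1]
gripper_width: 0.56
grip_force: 20.0
t [-0.083, -0.2554, 0.0299] ang [0.0004, -0.0009, -0.2577]
t [0.0, 0.0, 0.03] ang [0.0, 0.0, 0.0]
[ 4.92224e+02  6.47980e+01 -3.30000e-02]
```

```bash
python3 - <<'E'
from h import *
im=capture("side"); g={"side":gmap(im,.8)}
for q in([492,60.5,.013],[491,60.3,.02],[492.2,64.8,-.033]): print(score(q,23,BLADE,g))
print(fit([492,60.5,.013],23,BLADE,{"side":im},(2,2,.02)))
E
python3 -m jog '[{"hand":50,"translation":[-0.02,-0.06,0],"angular":[0,0,-0.06]},{"hand":50,"translation":[-0.04,-0.12,0],"angular":[0,0,-0.12]},{"hand":50,"translation":[-0.06,-0.18,0],"angular":[0,0,-0.19]},{"hand":50,"translation":[-0.083,-0.2554,0],"angular":[0,0,-0.2577]},{"hand":50,"translation":[-0.083,-0.2554,0.02],"angular":[0,0,-0.2577]},{"hand":50,"translation":[-0.083,-0.2554,0.03],"angular":[0,0,-0.2577]},{"hand":50,"translation":[-0.083,-0.2554,0.03],"angular":[0,0,-0.2577]},{"hand":50,"translation":[-0.083,-0.2554,0.03],"angular":[0,0,-0.2577]}]'; python3 goal.py 490.5 60.3 20 .021
```

```text
-75171.7902027682
-74934.74873307384
-76579.8939154405
[ 4.92273625e+02  6.48361822e+01 -3.19857342e-02]
time: 23.58
ee_pos: [490.2, 59.6, 49.4]
eef_rot: [1.0, 0.01, -0.001, -0.0]
contact_force: [-0.1, 0.1, -0.2]
gripper_width: 0.563
grip_force: 20.0
t [0.0003, -0.0007, 0.0294] ang [-0.0009, 0.0011, -0.0016]
```

```bash
python3 -m jog '[{"hand":50,"translation":[0.0003,-0.0007,0.02],"angular":[-0.0009,0.001,-0.0016]},{"hand":50,"translation":[0.0003,-0.0007,0.0294],"angular":[-0.0009,0.001,-0.0016]},{"hand":50,"translation":[0.0003,-0.0007,0.0294],"angular":[-0.0009,0.001,-0.0016]},{"hand":50,"translation":[0.0003,-0.0007,0.0335],"angular":[-0.0009,0.001,-0.0016]},{"hand":50,"translation":[0.0003,-0.0007,0.0375],"angular":[-0.0009,0.001,-0.0016]},{"hand":50,"translation":[0.0003,-0.0007,0.0375],"angular":[-0.0009,0.001,-0.0016]}]'; python3 goal.py 490.5 60.3 -4.5 .021
```

```text
time: 24.32
ee_pos: [490.2, 60.9, 11.6]
eef_rot: [1.0, 0.011, -0.0, 0.0]
contact_force: [1.5, -4.8, -3.3]
gripper_width: 0.564
grip_force: 20.0
t [0.0003, 0.0006, 0.0161] ang [0.0006, 0.0002, 0.0015]
```

```bash
python3 -m jog '[{"hand":50,"translation":[0,0.001,0],"angular":[0,0,0]},{"hand":50,"translation":[0,0.001,0.003],"angular":[0,0,0]},{"hand":50,"translation":[0,0.001,0.006],"angular":[0,0,0]},{"hand":50,"translation":[0,0.001,0.006],"angular":[0,0,0]}]'; python3 -m jog '[{"hand":50,"translation":[0,0,0.003],"angular":[0,0,0]},{"hand":50,"translation":[0,0,0.006],"angular":[0,0,0]},{"hand":50,"translation":[0,0,0.0095],"angular":[0,0,0]},{"hand":50,"translation":[0,0,0.0095],"angular":[0,0,0]}]'
```

```text
time: 24.82
ee_pos: [489.9, 60.5, 5.5]
eef_rot: [1.0, 0.011, -0.0, -0.0]
contact_force: [0.2, 0.2, -0.4]
gripper_width: 0.559
grip_force: 20.0
time: 25.32
ee_pos: [489.9, 60.4, -4.1]
eef_rot: [1.0, 0.011, -0.001, -0.0]
contact_force: [0.4, -0.4, -1.5]
gripper_width: 0.562
grip_force: 20.0
```

```bash
python3 -m jog '[{"hand":50,"translation":[0,0,0.001],"angular":[0,0,0]},{"hand":50,"translation":[0,0,0.001],"angular":[0,0,0]},{"hand":60,"translation":[0,0,0.001],"angular":[0,0,0]},{"hand":66,"translation":[0,0,0.001],"angular":[0,0,0]},{"hand":66,"translation":[0,0,0.001],"angular":[0,0,0]},{"hand":66,"translation":[0,0,-0.06],"angular":[0,0,0]},{"hand":66,"translation":[0,0,-0.12],"angular":[0,0,0]},{"hand":66,"translation":[0,0,-0.15],"angular":[0,0,0]}]'
cat > m5.py <<'E'
from h import *
im=capture("side"); cv2.imwrite("pics/rs6.png",im)
for q in([491,60.3,.02],): print("top blade",fit(q,29,BLADE,{"side":im},(3,3,.03)).round(3), "as on lower", fit(q,23,BLADE,{"side":im},(3,3,.03)).round(3))
T=cv2.imread("pics/raw_top.png");S=cv2.imread("pics/raw_side.png")
ST=rect(-32,32,-54,54,40)
for k,i in(("top",{"top":T}),("side",{"side":S}),("both",{"top":T,"side":S})): print("stand",k,fit([453,208,.16],0,ST,i).round(3))
RK=[((-35,-103,0),(-35,103,0)),((35,-103,0),(35,103,0))]
# sleeve centroids from dark pixels
t=lambda u,v:(140+u/6.5,140+v/6.5); s=lambda u,v:(180+u/6,120+v/6)
for nm,a,b in(("h1 sleeve",s(93,281),t(184,555)),("h2 sleeve",s(164,352),t(348,525))): print(nm,tri(a,b)[0].round(1))
# plate top corners
PL=[("platesL top-left",s(391,62),t(45,58)),("plR top-right",s(497,250),t(490,120))]
for nm,a,b in PL: print(nm,tri(a,b))
# rack base front edge corner (z=?)
for z in(0,10,40): print("rack front edge",z,unproj("top",[t(78,196),t(518,253),t(66,128),t(528,190),t(105,48),t(540,110)],z).round(1).tolist())
E
python3 m5.py
```

```text
time: 26.32
ee_pos: [491.0, 60.3, 149.4]
eef_rot: [1.0, 0.011, 0.002, 0.0]
contact_force: [0.6, 0.2, -0.5]
gripper_width: 0.664
grip_force: 0.0
top blade [ 4.91147e+02  6.23950e+01 -1.30000e-02] as on lower [ 4.93578e+02  6.75330e+01 -1.00000e-02]
stand top [4.52142e+02 2.11361e+02 1.65000e-01]
stand side [4.52390e+02 2.11087e+02 1.81000e-01]
stand both [4.52366e+02 2.11521e+02 1.70000e-01]
h1 sleeve [423.3 239.   73.7]
h2 sleeve [436.8 170.   74. ]
platesL top-left (array([627.97105107, 297.5879732 , 115.20139726]), np.float64(0.031186328678558084))
plR top-right (array([598.56723882, 107.44326649, 132.87843771]), np.float64(0.08647570222547074))
rack front edge 0 [[594.3, 314.3], [569.7, 110.5], [626.5, 321.6], [599.3, 106.8], [664.8, 305.6], [637.3, 102.3]]
rack front edge 10 [[592.1, 311.4], [567.7, 109.3], [624.0, 318.6], [597.1, 105.6], [662.0, 302.7], [634.7, 101.1]]
rack front edge 40 [[585.5, 302.6], [561.7, 105.6], [616.6, 309.6], [590.3, 102.0], [653.7, 294.1], [627.0, 97.6]]
```

```bash
cat > m6.py <<'E'
from h import *
T=cv2.imread("pics/raw_top.png");S=cv2.imread("pics/raw_side.png")
for nm,a,b in(("fine",[248.1,147.9],[163.3,155.3]),("coarse",[254.9,162.3],[197.1,160.8])): print(nm,tri(a,b))
PLS=[((0,-40,110),(0,40,110)),((0,-40,40),(0,-40,110)),((0,40,40),(0,40,110))]
for nm,q in(("L",[622,257,-.124]),("R",[609.6,158,-.124])):
    print(nm,"side",fit(q,10,PLS,{"side":S},(4,4,.03)).round(3),"top",fit(q,10,PLS[:1],{"top":T},(4,4,.03)).round(3))
RL=[((-2.8,-168,2.8),(-2.8,168,2.8)),((2.8,-168,-2.8),(2.8,168,-2.8))]
RT=[((-4,-168,0),(-4,168,0)),((4,-168,0),(4,168,0))]
print("rail top",fit([676,-153,-.119],230,RT,{"top":T},(5,3,.02)).round(3),"side",fit([676,-153,-.119],230,RL,{"side":S},(5,3,.02)).round(3))
E
python3 m6.py; python3 goal.py 435.7 172.3 110 .175 435.7 172.3 28.5 .175
```

```text
fine (array([623.82782712, 265.71280456,  63.93388903]), np.float64(0.03595707135539783))
coarse (array([602.24835778, 165.17905705,  84.99740338]), np.float64(0.5749218880447131))
L side [ 6.25314e+02  2.62511e+02 -1.92000e-01] top [ 6.14801e+02  2.39381e+02 -1.78000e-01]
R side [ 6.10543e+02  1.62655e+02 -1.13000e-01] top [ 6.05682e+02  1.50377e+02 -1.56000e-01]
rail top [ 6.77162e+02 -1.56130e+02 -1.28000e-01] side [ 6.73868e+02 -1.36307e+02 -1.24000e-01]
t [-0.0542, -0.1133, 0.0414] ang [0.0016, -0.0077, -0.1522]
t [0.0, 0.0, 0.0815] ang [0.0, 0.0, 0.0]
```

```bash
python3 -m jog '[{"hand":45,"translation":[-0.02,-0.04,0],"angular":[0.0016,-0.0077,-0.05]},{"hand":45,"translation":[-0.04,-0.08,0.0],"angular":[0.0016,-0.0077,-0.1]},{"hand":45,"translation":[-0.0542,-0.1133,0.01],"angular":[0.0016,-0.0077,-0.1522]},{"hand":45,"translation":[-0.0542,-0.1133,0.0414],"angular":[0.0016,-0.0077,-0.1522]},{"hand":45,"translation":[-0.0542,-0.1133,0.0414],"angular":[0.0016,-0.0077,-0.1522]},{"hand":45,"translation":[-0.0542,-0.1133,0.0414],"angular":[0.0016,-0.0077,-0.1522]}]'
python3 goal.py 435.7 172.3 28.5 .175
python3 - <<'E'
from h import *
s=lambda u,v:(180+u/6-.4,120+v/6-.4)
for n,a in(("L",(389,60)),("L2",(437,138)),("R",(447,165)),("R2",(498,252))): print(n,unproj("side",s(*a),120).round(1))
im=capture("side"); cv2.imwrite("pics/hk.png",cv2.resize(im[110:230,160:280],None,fx=5,fy=5,interpolation=cv2.INTER_CUBIC))
E
```

```text
time: 27.12
ee_pos: [434.0, 172.2, 105.6]
eef_rot: [0.996, 0.087, -0.004, -0.001]
contact_force: [-0.3, 0.4, 0.0]
gripper_width: 0.449
grip_force: 0.0
t [0.0023, 0.0004, 0.0771] ang [-0.0023, 0.0071, -0.0008]
L [[624.6 296.4]]
L2 [[618.  220.8]]
R [[612.6 197.4]]
R2 [[604.9 121.5]]
```

```bash
python3 -m jog '[{"hand":45,"translation":[0.0023,0.0004,0.03],"angular":[-0.002,0.007,0]},{"hand":45,"translation":[0.0023,0.0004,0.055],"angular":[-0.002,0.007,0]},{"hand":45,"translation":[0.0023,0.0004,0.062],"angular":[-0.002,0.007,0]},{"hand":45,"translation":[0.0023,0.0004,0.062],"angular":[-0.002,0.007,0]}]'; python3 goal.py 435.7 172.3 28.5 .175;  python3 -m jog '[{"hand":45,"translation":[0,0,0.006],"angular":[0,0,0]},{"hand":45,"translation":[0,0,0.01],"angular":[0,0,0]},{"hand":45,"translation":[0,0,0.01],"angular":[0,0,0]}]'; python3 goal.py 435.7 172.3 28.5 .175
```

```text
time: 27.68
ee_pos: [435.7, 172.4, 43.5]
eef_rot: [0.996, 0.087, -0.0, -0.0]
contact_force: [-1.0, -0.0, -0.2]
gripper_width: 0.451
grip_force: 0.0
t [-0.0, 0.0001, 0.015] ang [-0.0003, 0.0002, -0.0005]
time: 28.05
ee_pos: [435.2, 172.5, 32.7]
eef_rot: [0.996, 0.087, -0.001, -0.0]
contact_force: [-0.0, 0.5, -0.6]
gripper_width: 0.45
grip_force: 0.0
t [0.0005, 0.0003, 0.0042] ang [-0.0003, 0.0011, -0.0002]
```

```bash
python3 -m jog '[{"hand":45,"translation":[0.0005,0.0003,0.0035],"angular":[0,0.001,0]},{"hand":45,"translation":[0.0005,0.0003,0.0035],"angular":[0,0.001,0]},{"hand":25,"translation":[0.0005,0.0003,0.0035],"angular":[0,0.001,0]},{"hand":14,"translation":[0.0005,0.0003,0.0035],"angular":[0,0.001,0]},{"hand":12,"translation":[0.0005,0.0003,0.0035],"angular":[0,0.001,0]},{"hand":12,"translation":[0.0005,0.0003,0.0035],"angular":[0,0.001,0]},{"hand":12,"translation":[0.0005,0.0003,0.0035],"angular":[0,0.001,0]}]' 8
```

```text
time: 28.92
ee_pos: [435.8, 172.2, 29.3]
eef_rot: [0.996, 0.087, 0.0, -0.0]
contact_force: [-0.1, -0.9, 0.6]
gripper_width: 0.16
grip_force: 8.0
```

```bash
python3 -m jog '[{"hand":10,"translation":[0,0,0],"angular":[0,0,0]},{"hand":10,"translation":[0,0,-0.03],"angular":[0,0,0]},{"hand":10,"translation":[0,0,-0.06],"angular":[0,0,0]},{"hand":10,"translation":[0,0,-0.1],"angular":[0,0,0]},{"hand":10,"translation":[0,0,-0.135],"angular":[0,0,0]},{"hand":10,"translation":[0,0,-0.135],"angular":[0,0,0]}]' 40; python3 goal.py 615.3 158.1 165 -.124 615.3 158.1 117.3 -.124
```

```text
time: 29.68
ee_pos: [436.8, 172.6, 166.2]
eef_rot: [0.996, 0.087, 0.002, -0.0]
contact_force: [-0.1, -0.2, -1.9]
gripper_width: 0.155
grip_force: 40.0
t [0.1733, 0.0454, 0.002] ang [-0.0012, -0.0045, 0.299]
t [0.0, 0.0, 0.0477] ang [0.0, 0.0, 0.0]
```

```bash
python3 -m jog '[{"hand":10,"translation":[0.05,0.012,0],"angular":[0,0,0.08]},{"hand":10,"translation":[0.1,0.024,0],"angular":[0,0,0.16]},{"hand":10,"translation":[0.14,0.036,0],"angular":[0,0,0.24]},{"hand":10,"translation":[0.1733,0.0454,0],"angular":[-0.001,-0.0045,0.299]},{"hand":10,"translation":[0.1733,0.0454,0],"angular":[-0.001,-0.0045,0.299]},{"hand":10,"translation":[0.1733,0.0454,0],"angular":[-0.001,-0.0045,0.299]},{"hand":10,"translation":[0.1733,0.0454,0],"angular":[-0.001,-0.0045,0.299]}]'; python3 goal.py 615.3 158.1 165 -.124
python3 - <<'E'
from h import *
o=get_obs();p=o["ee_pos"]; G=np.array([p[0],p[1],p[2]+43.7]); ex=np.array([np.cos(-.124),np.sin(-.124),0]); ez=np.array([0,0,1])
im=capture("side"); cv2.imwrite("pics/rs7.png",im)
H=lambda x,z:G+x*ex+z*ez
pts={"tip":H(10,-53),"low":H(36,-62),"knee":H(36,-44),"foot":H(0,-15),"hole":np.array([609.3,158.8,102])}
for k,v in pts.items(): print(k,proj("side",v)[0].round(1))
c=cv2.resize(im[105:205,200:330],None,fx=6,fy=6,interpolation=cv2.INTER_CUBIC)
cv2.imwrite("pics/hk2.png",c)
E
```

```text
time: 30.55
ee_pos: [613.5, 158.0, 164.3]
eef_rot: [0.998, -0.062, -0.002, 0.0]
contact_force: [0.5, -0.0, -0.2]
gripper_width: 0.153
grip_force: 40.0
t [0.0018, -0.0003, -0.0007] ang [0.0013, 0.0048, 0.0007]
tip [263.  144.7]
low [270.8 145.3]
knee [271.  140.7]
foot [260.3 135.3]
hole [258.4 158.7]
```

```bash
python3 -m jog '[{"hand":10,"translation":[0.0018,-0.0003,0.0],"angular":[0.001,0.004,0]},{"hand":10,"translation":[0.0018,-0.0003,0.02],"angular":[0.001,0.004,0]},{"hand":10,"translation":[0.0018,-0.0003,0.04],"angular":[0.001,0.004,0]},{"hand":10,"translation":[0.0018,-0.0003,0.047],"angular":[0.001,0.004,0]},{"hand":10,"translation":[0.0018,-0.0003,0.047],"angular":[0.001,0.004,0]},{"hand":10,"translation":[0.0018,-0.0003,0.047],"angular":[0.001,0.004,0]}]'; python3 goal.py 615.3 158.1 117.3 -.124
python3 - <<'E'
from h import *
o=get_obs();p=o["ee_pos"]; G=np.array([p[0],p[1],p[2]+43.7]); ex=np.array([np.cos(-.124),np.sin(-.124),0]); ez=np.array([0,0,1]); ey=np.array([-ex[1],ex[0],0])
im=capture("side"); u,v=215,115; f=8
c=cv2.resize(im[v:v+75,u:u+95],None,fx=f,fy=f,interpolation=cv2.INTER_CUBIC); c=np.clip(c*1.4+10.,0,255).astype(np.uint8)
H=lambda x,z:G+x*ex+z*ez
def draw(P,col):
    q=((proj("side",np.array(P))-[u,v]+.5)*f).astype(int).reshape(-1,1,2); cv2.polylines(c,[q],False,col,1)
draw([H(0,-15),H(36,-44),H(36,-62),H(10,-62),H(10,-53)],(0,255,255))
h=np.array([609.3,158.8,102]); draw([h+9*np.cos(a)*ey+9*np.sin(a)*ez for a in np.linspace(0,6.29,24)],(255,0,255))
draw([h+40*ey-50*ez,h+40*ey+18*ez,h-40*ey+18*ez,h-40*ey-50*ez],(0,255,0))
cv2.imwrite("pics/hk3.png",c)
E
```

```text
time: 31.35
ee_pos: [616.3, 157.8, 118.3]
eef_rot: [0.998, -0.062, 0.001, 0.0]
contact_force: [-0.2, -0.6, -0.8]
gripper_width: 0.155
grip_force: 40.0
t [-0.0011, -0.0002, 0.001] ang [-0.0, -0.0012, -0.0001]
```

View pics/hk3.png

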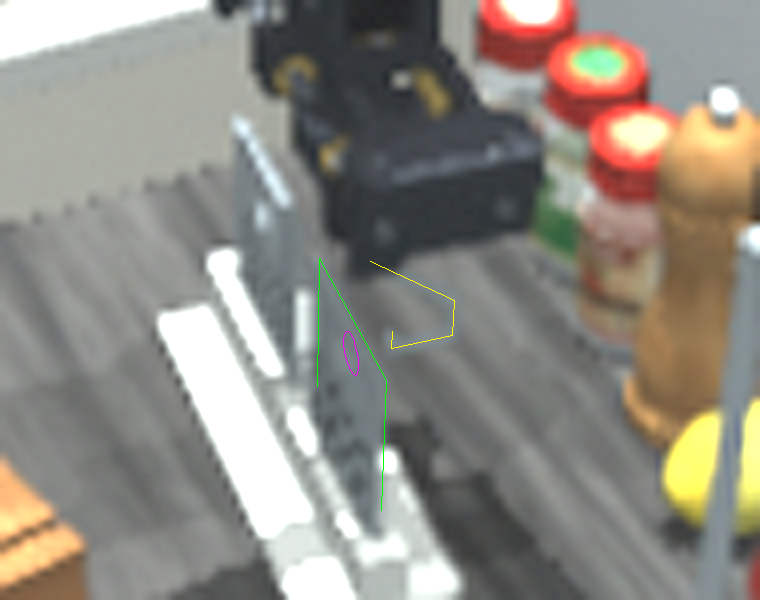

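The overlay shows plate R where I expect it (hole at about (350,353)), but no hook wire is visible at the yellow path. The gripper may not hold the hook, so I check with the networks and pixel differences.

```bash
python3 - <<'E'
from h import *
im=capture("side"); S=cv2.imread("pics/raw_side.png"); cv2.imwrite("pics/rs8.png",im)
for l in("hook_1_grip","hook_1_seat","hook_1_crown"): print(l,[(np.round(d["position"],1).tolist(),round(d["conf"],2)) for d in find_in("side",l)])
print([(np.round(d["position"],1).tolist(),round(d["conf"],2),int(d["region"].sum()),[int(x) for x in (np.nonzero(d["region"])[1].min(),np.nonzero(d["region"])[1].max(),np.nonzero(d["region"])[0].min(),np.nonzero(d["region"])[0].max())]) for d in regions_of("side","hook_1_grip")])
d=np.abs(im.astype(int)-S).sum(2)
print("stand sleeves px",proj("side",[[423.6,241.9,73],[435.7,172.9,73]]).round(0).tolist())
for n,(u0,u1,v0,v1) in {"h1":(190,204,152,174),"h2":(202,222,162,188)}.items():
    print(n,d[v0:v1,u0:u1].mean().round(1)); 
g=lambda a:cv2.cvtColor(a,cv2.COLOR_BGR2GRAY)
print("now h2");print(g(im)[162:190:2,200:222:2]); print("before");print(g(S)[162:190:2,200:222:2])
E
```

```text
hook_1_grip [([248.7, 146.5], 0.61)]
hook_1_seat []
hook_1_crown []
[]
stand sleeves px [[195.0, 166.0], [207.0, 178.0]]
h1 12.8
h2 69.3
now h2
[[ 86  84  85  88 110 105 102 102 102  91  87]
 [ 90  84  89  83  98 105 102  98  89  84  81]
 [ 85  88 107 124 131  95  87  92  85  88  83]
 [112 151 144 145 125  74  94  88  86  87  84]
 [149 138 101  78  89 100 130  90  90  87  90]
 [ 74  96 117  75 111 147 152 140  91  93  90]
 [ 87 101 138 151 153 152 148 140 123  94  91]
 [139 152 155 152 145 142 134 136 138 127  92]
 [154 150 145 136 137 138 139 145 143 154 147]
 [135 137 139 139 140 157 175 179 177 144  87]
 [107 141 152 173 180 178 178 150  77 127 155]
 [ 68 129 179 177 174 151  75 116 160 165 162]
 [ 68  75 126 120  73 116 158 162 159 137  69]
 [ 69  72  72  85 155 154 150 127  66  65  67]]
before
[[ 83  81  83  85 106 101  99  98  98  88  89]
 [ 86  82  86  79  94 101 102  99  99  91  89]
 [ 82  85 108 124 131 119 162 171 139 124  92]
 [118 151 146 160 158 195 100  97  96  85  91]
 [151 149 110  80 156 114 143  99  99  89  92]
 [ 72 102 132 134 127 163 167 154 100 102  98]
 [ 96 116 134 123 137 167 163 159 145 103  99]
 [154 167 101  52  37 148 163 165 166 151 101]
 [170 169 108  22  25 151 167 168 163 157 152]
 [164 166 119  24  24 152 167 152 168 149  86]
 [127 170 168  53  36 129 157 158  75 102 103]
 [ 69 133 174 143 121  92  77 104 136 119 155]
 [ 69  73 123  99  62  73  98 122 154 132  67]
 [ 72  71  70  74 100 110 137 123  63  63  65]]
```

```bash
python3 - <<'E'
from h import *
im=cv2.imread("pics/rs8.png"); S=cv2.imread("pics/raw_side.png")
g=lambda a:cv2.cvtColor(a,cv2.COLOR_BGR2GRAY).astype(int)
print("px of overlay path",[(round(215+x/8,1),round(115+y/8,1)) for x,y in((370,262),(455,300),(452,335),(391,348),(391,332))])
d=g(im)-g(S)
print("cols 255..276, rows 146..166 now"); print(g(im)[146:166,255:277]); print("diff"); print(d[146:166,255:277])
E
```

```text
px of overlay path [(261.2, 147.8), (271.9, 152.5), (271.5, 156.9), (263.9, 158.5), (263.9, 156.5)]
cols 255..276, rows 146..166 now
[[ 83  74  77  52  34  33  33  33  30  33  33  44  49  56  60  65  72  78
   78  75  72  71]
 [ 88  79  76  50  34  32  33  34  33  32  47  67  76  83  87  84  87  92
   93  84  73  67]
 [ 85  79  72  47  32  33  32  33  37  44  69  81  89  93  93  87  88  92
   94  93  79  67]
 [ 83  79  70  50  40  38  46  59  66  70  82  85  94  92  92  90  87  94
   95  97  89  76]
 [ 83  83  73  60  57  57  63  79  87  88  87  86  96  90  92  91  86  92
   96  98  97  86]
 [ 79  85  78  69  67  65  69  75  83  89  88  85  82  84  88  87  90  87
   92  95  98  95]
 [ 77  83  81  72  67  65  66  71  78  84  90  90  82  79  82  85  92  87
   88  91  94  97]
 [ 75  78  84  76  67  64  65  67  73  80  87  91  89  84  77  80  85  89
   90  89  91  94]
 [ 77  77  82  81  70  65  64  65  69  75  83  90  90  90  83  80  86  88
   90  91  89  91]
 [ 76  77  79  82  75  68  64  63  66  67  77  84  89  91  86  83  86  85
   88  90  90  89]
 [ 76  78  79  80  81  72  66  64  79
[... 2499 characters left out ...]
 -7   -7]
 [  -9  -17  -79  -40    0  -39  -85  -58  -16   -6   -5   -5   -5   -5
    -7   -7   -8   -8   -7   -7   -6   -6]
 [  -8  -10  -26  -15   -5   -9  -90  -90  -38   -6   -6   -6   -5   -6
    -8   -7   -8   -8   -8   -6   -7   -7]
 [  -8   -8  -18  -13   -5   -5  -40  -65  -32   -4   -6   -6   -6   -5
    -6   -6   -7   -8   -9   -8   -6   -7]
 [  -8   -5   -9   -6   -5   -4   -6   -5   -6   -7   -5   -6   -5   -6
    -6   -6   -6   -7   -8   -8   -8   -6]
 [  -7   -5   -7   -5   -4   -4   -7   -5   -7   -6   -6   -6   -6   -5
    -6   -6   -6   -6   -8   -9   -9   -8]
 [  -7   -3   -6   -5   -4   -4   -6   -4   -7   -8   -6   -6   -6   -5
    -5   -6   -6   -7   -7   -8   -7   -8]]
```

The held hook is faintly there: a brighter wire at columns 263–268, rows 156–158, with its tip at (263.5,156.5), exactly as predicted. I refine the hole positions from the early picture.

```bash
python3 - <<'E'
from h import *
S=cv2.imread("pics/raw_side.png"); g=cv2.cvtColor(S,cv2.COLOR_BGR2GRAY).astype(int)
th=-.124; ex=np.array([np.cos(th),np.sin(th),0]); ey=np.array([-ex[1],ex[0],0])
# rectify plate planes: rows z 122..60, cols y' -42..42 at 2 mm
for n,c in(("R",(609.3,158.8)),("L",(621.7,258.))):
    ys=np.arange(44,-45,-2.); zs=np.arange(124,84,-2.)
    P=np.array([[c[0],c[1],0]+y*ey+np.array([0,0,z]) for z in zs for y in ys]); q=proj("side",P)
    A=map_coordinates(g.astype(float),[q[:,1],q[:,0]],order=1).reshape(len(zs),len(ys)).astype(int)
    print(n,"y",ys[10:-10:2]); 
    for z,r in zip(zs,A): print(int(z),r[::2])
E
```

```text
R y [ 24.  20.  16.  12.   8.   4.   0.  -4.  -8. -12. -16. -20. -24.]
124 [ 79  87 112 130 126 128 136 137 136 131 127 123 121 116 115 115 113 129
 126 122 127 121 100]
122 [ 87 105 137 144 139 149 156 153 151 144 141 139 133 130 130 127 133 144
 137 137 143 119  94]
120 [ 98 132 151 154 151 171 168 166 167 155 157 150 145 146 141 142 150 157
 146 155 146 114  86]
118 [125 151 165 161 165 187 180 176 172 162 172 157 156 156 151 158 159 162
 156 171 139  99  86]
116 [151 163 163 167 179 195 179 180 177 166 174 158 166 163 153 165 163 165
 166 158 122  86  88]
114 [160 162 160 172 174 194 178 175 169 165 176 154 168 157 154 169 154 168
 164 145  98  88  89]
112 [170 147 156 167 167 181 162 166 159 159 157 149 169 141 149 156 145 170
 144 117  87  89  90]
110 [145 134 153 146 153 162 145 149 146 147 138 146 142 126 143 134 138 150
 123  89  88  89  89]
108 [121 124 135 127 138 133 128 133 131 127 128 134 116 112 125 116 130 124
 101  87  89  89  87]
106 [104 114 117 110 121 108 111 119 114 113 118 113 101 101 108 101 115 105
  86  88  88  88  85]
104 [ 89 107 104  97 105  93 103 106  9
[... 2287 characters left out ...]
6  86  86  86]
98 [ 88  85  84  85  85  83  83  86  93 101 108 101  91  88  82  81  83  86
  86  86  88  87  86]
96 [ 88  85  84  85  85  84  85  89 103 112 112 102  90  85  82  81  84  86
  86  87  88  87  87]
94 [ 88  85  85  85  85  85  87 102 114 122 113 100  89  84  82  82  85  86
  86  88  88  88  92]
92 [ 87  85  85  85  85  87  94 114 127 124 113  95  87  83  82  84  86  86
  87  88  88  88 109]
90 [ 86  85  85  85  87  89 103 129 135 125 105  91  85  84  83  86  86  86
  87  88  88 101 125]
88 [ 86  85  85  86  88  94 113 144 135 117  98  87  84  84  85  86  86  86
  87  88  93 119 141]
86 [ 86  86  85  87  89  98 123 145 131 106  91  84  84  84  85  86  86  86
  88  88 110 136 155]
```

```bash
python3 -m jog '[{"hand":10,"translation":[0,-0.0005,0.001],"angular":[0,-0.001,0]},{"hand":10,"translation":[-0.007,-0.0005,0.001],"angular":[0,-0.001,0]},{"hand":10,"translation":[-0.012,-0.0005,0.001],"angular":[0,-0.001,0]},{"hand":10,"translation":[-0.015,-0.0005,0.001],"angular":[0,-0.001,0]},{"hand":10,"translation":[-0.015,-0.0005,0.001],"angular":[0,-0.001,0]}]' | grep -E "pos|ct_force|width";  python3 -m jog '[{"hand":10,"translation":[-0.003,0,0],"angular":[0,0,0]},{"hand":10,"translation":[-0.003,0,0],"angular":[0,0,0]}]'| grep -E "pos|ct_force|width"; python3 goal.py 588.5 161.4 117.3 -.124
```

```text
ee_pos: [601.0, 160.1, 116.5]
contact_force: [0.1, -0.7, -0.6]
gripper_width: 0.153
ee_pos: [598.0, 160.5, 116.3]
contact_force: [0.7, 0.5, 0.3]
gripper_width: 0.15
t [-0.0096, 0.0003, -0.001] ang [0.0003, 0.0014, -0.0001]
```

```bash
python3 -m jog '[{"hand":10,"translation":[-0.004,0,-0.001],"angular":[0,0.001,0]},{"hand":10,"translation":[-0.0096,0.0003,-0.001],"angular":[0,0.001,0]},{"hand":10,"translation":[-0.0096,0.0003,-0.001],"angular":[0,0.001,0]},{"hand":10,"translation":[-0.0096,0.0003,-0.001],"angular":[0,0.001,0]}]'| grep -E "pos|ct_force|width"; python3 -m jog '[{"hand":10,"translation":[0,0,-0.008],"angular":[0,0,0]},{"hand":10,"translation":[0,0,-0.014],"angular":[0,0,0]},{"hand":10,"translation":[0,0,-0.018],"angular":[0,0,0]},{"hand":10,"translation":[0,0,-0.018],"angular":[0,0,0]},{"hand":10,"translation":[0,0,-0.018],"angular":[0,0,0]}]'| grep -E "pos|ct_force|width"
```

```text
ee_pos: [588.6, 161.3, 117.4]
contact_force: [0.0, -0.4, -1.6]
gripper_width: 0.154
ee_pos: [588.5, 161.3, 135.1]
contact_force: [0.8, -0.2, -0.4]
gripper_width: 0.155
```

```bash
python3 -m jog '[{"hand":10,"translation":[0,0,-0.01],"angular":[0,0,0]},{"hand":10,"translation":[0,0,-0.02],"angular":[0,0,0]},{"hand":10,"translation":[0,0,-0.03],"angular":[0,0,0]},{"hand":10,"translation":[0,0,-0.03],"angular":[0,0,0]},{"hand":10,"translation":[0,0,-0.03],"angular":[0,0,0]}]'| grep -E "pos|ct_force|width"
cat > pl.py <<'E'
from h import *
import sys
th=-.124; ex=np.array([np.cos(th),np.sin(th),0]); ey=np.array([-ex[1],ex[0],0])
im=capture("side"); cv2.imwrite("pics/last.png",im); g=cv2.cvtColor(im,cv2.COLOR_BGR2GRAY).astype(float)
S=cv2.imread("pics/raw_side.png"); s=cv2.cvtColor(S,cv2.COLOR_BGR2GRAY).astype(float)
ys=np.arange(-30,31,3.)
for n,c in(("R",(609.3,158.8)),("L",(621.7,258.))):
    print(n)
    for z in range(170,14,-6):
        q=proj("side",np.array([[c[0],c[1],z]+y*ey for y in ys]))
        a=[map_coordinates(k,[q[:,1],q[:,0]],order=1).mean().round() for k in(s,g)]; print(z,*a,end=" | ")
    print()
E
python3 pl.py
```

```text
ee_pos: [588.4, 161.3, 165.1]
contact_force: [0.5, 0.1, -2.4]
gripper_width: 0.154
R
170 94.0 82.0 | 164 98.0 93.0 | 158 93.0 102.0 | 152 85.0 98.0 | 146 77.0 84.0 | 140 73.0 79.0 | 134 75.0 82.0 | 128 97.0 84.0 | 122 141.0 80.0 | 116 170.0 75.0 | 110 142.0 70.0 | 104 98.0 66.0 | 98 91.0 67.0 | 92 97.0 68.0 | 86 98.0 65.0 | 80 90.0 66.0 | 74 83.0 67.0 | 68 76.0 67.0 | 62 73.0 68.0 | 56 76.0 71.0 | 50 74.0 75.0 | 44 71.0 88.0 | 38 75.0 99.0 | 32 96.0 103.0 | 26 152.0 111.0 | 20 211.0 126.0 | 
L
170 109.0 49.0 | 164 109.0 57.0 | 158 108.0 54.0 | 152 106.0 40.0 | 146 106.0 33.0 | 140 105.0 37.0 | 134 103.0 41.0 | 128 115.0 60.0 | 122 147.0 96.0 | 116 167.0 118.0 | 110 136.0 109.0 | 104 95.0 88.0 | 98 89.0 86.0 | 92 96.0 91.0 | 86 98.0 91.0 | 80 91.0 87.0 | 74 85.0 82.0 | 68 81.0 78.0 | 62 80.0 77.0 | 56 80.0 77.0 | 50 78.0 76.0 | 44 78.0 76.0 | 38 86.0 82.0 | 32 115.0 106.0 | 26 172.0 147.0 | 20 221.0 183.0 |
```

The plate hangs on the hook: its top edge moved from z≈116 to z≈156 in the profile. I carry it to the rail's right part.

```bash
python3 goal.py 588.4 161.3 194 -.122 590.3 -208 194 -.122
```

```text
t [-0.0, 0.0, -0.0291] ang [0.0005, 0.0011, -0.0023]
t [0.0468, 0.3663, 0.0] ang [0.0, 0.0, 0.0]
```

```bash
python3 -m jog '[{"hand":10,"translation":[0,0,-0.015],"angular":[0,0,0]},{"hand":10,"translation":[0,0,-0.029],"angular":[0,0.001,-0.002]},{"hand":10,"translation":[0.003,0.02,-0.029],"angular":[0,0.001,-0.002]},{"hand":10,"translation":[0.008,0.06,-0.029],"angular":[0,0.001,-0.002]},{"hand":10,"translation":[0.013,0.105,-0.029],"angular":[0,0.001,-0.002]},{"hand":10,"translation":[0.019,0.15,-0.029],"angular":[0,0.001,-0.002]},{"hand":10,"translation":[0.024,0.19,-0.029],"angular":[0,0.001,-0.002]},{"hand":10,"translation":[0.026,0.2,-0.029],"angular":[0,0.001,-0.002]}]' | grep -E "time|pos|ct_force|width"
python3 goal.py 590.3 -208 194 -.122
```

```text
time: 35.33
ee_pos: [589.2, -43.4, 194.2]
contact_force: [-0.2, -0.1, -2.0]
gripper_width: 0.152
t [0.0217, 0.1632, 0.0003] ang [0.0006, -0.0002, -0.0036]
```

```bash
python3 -m jog '[{"hand":10,"translation":[0.003,0.03,0],"angular":[0,0,0]},{"hand":10,"translation":[0.009,0.07,0],"angular":[0,0,0]},{"hand":10,"translation":[0.015,0.115,0],"angular":[0,0,0]},{"hand":10,"translation":[0.019,0.15,0],"angular":[0,0,0]},{"hand":10,"translation":[0.021,0.166,0],"angular":[0,0,0]},{"hand":10,"translation":[0.021,0.166,0],"angular":[0,0,0]}]' | grep -E "time|pos|ct_force|width"
python3 goal.py 590.3 -208 193 -.122 644.9 -214.7 193 -.122
```

```text
time: 36.08
ee_pos: [590.1, -207.6, 194.2]
contact_force: [0.3, 0.5, -1.6]
gripper_width: 0.157
t [0.0002, 0.0004, 0.0012] ang [-0.0002, -0.0003, -0.0008]
t [0.055, 0.0, 0.0] ang [0.0, 0.0, 0.0]
```

```bash
python3 -m jog '[{"hand":10,"translation":[0,0,0.001],"angular":[0,0,0]},{"hand":10,"translation":[0.01,0,0.001],"angular":[0,0,0]},{"hand":10,"translation":[0.025,0,0.001],"angular":[0,0,0]},{"hand":10,"translation":[0.04,0,0.001],"angular":[0,0,0]},{"hand":10,"translation":[0.05,0,0.001],"angular":[0,0,0]},{"hand":10,"translation":[0.055,0,0.001],"angular":[0,0,0]},{"hand":10,"translation":[0.055,0,0.001],"angular":[0,0,0]},{"hand":10,"translation":[0.055,0,0.001],"angular":[0,0,0]}]' | grep -E "time|pos|ct_force|width"; python3 -m jog '[{"hand":10,"translation":[0,0,0.01],"angular":[0,0,0]},{"hand":10,"translation":[0,0,0.02],"angular":[0,0,0]},{"hand":10,"translation":[0,0,0.028],"angular":[0,0,0]},{"hand":10,"translation":[0,0,0.032],"angular":[0,0,0]},{"hand":10,"translation":[0,0,0.032],"angular":[0,0,0]}]' | grep -E "time|pos|ct_force|width"
```

```text
time: 37.08
ee_pos: [644.7, -214.2, 193.6]
contact_force: [0.1, 0.3, -1.6]
gripper_width: 0.151
time: 37.7
ee_pos: [644.8, -214.4, 161.2]
contact_force: [-0.3, 0.1, -1.7]
gripper_width: 0.151
```

```bash
python3 -m jog '[{"hand":10,"translation":[0,0,0.003],"angular":[0,0,0]},{"hand":10,"translation":[0,0,0.004],"angular":[0,0,0]},{"hand":10,"translation":[0,0,0.004],"angular":[0,0,0]}]' | grep -E "time|pos|ct_force|width"; python3 -m jog '[{"hand":10,"translation":[0,0,0.002],"angular":[0,0,0]},{"hand":10,"translation":[0,0,0.002],"angular":[0,0,0]}]' | grep -E "time|pos|ct_force|width"; python3 -m jog '[{"hand":10,"translation":[0,0,0.001],"angular":[0,0,0]},{"hand":10,"translation":[0,0,0.001],"angular":[0,0,0]}]' | grep -E "time|pos|ct_force|width"
```

```text
time: 38.08
ee_pos: [644.8, -214.4, 157.5]
contact_force: [-0.3, 0.3, -1.4]
gripper_width: 0.154
time: 38.33
ee_pos: [644.9, -214.4, 155.6]
contact_force: [-0.8, -0.0, -0.6]
gripper_width: 0.157
time: 38.58
ee_pos: [645.2, -214.5, 155.2]
contact_force: [0.1, -0.2, 3.0]
gripper_width: 0.152
```

```bash
python3 -m jog '[{"hand":18,"translation":[0,0,0],"angular":[0,0,0]},{"hand":22,"translation":[0,0,0],"angular":[0,0,0]},{"hand":35,"translation":[0,0,0],"angular":[0,0,0]},{"hand":40,"translation":[0,0,0],"angular":[0,0,0]},{"hand":40,"translation":[0,0,-0.01],"angular":[0,0,0]},{"hand":40,"translation":[0,0,-0.04],"angular":[0,0,0]},{"hand":40,"translation":[0,0,-0.09],"angular":[0,0,0]},{"hand":40,"translation":[0,0,-0.13],"angular":[0,0,0]}]' 10 | grep -E "time|pos|ct_force|width"; python3 goal.py 645.8 -214.5 285 -.122 423.8 241.5 140 .175 423.8 241.5 29.3 .175
python3 - <<'E'
from h import *
o=get_obs()
im=capture("side"); t=capture("top"); cv2.imwrite("pics/rs9.png",im)
for n in("side","top"):
  for l in("hook_1_grip","hook_1_crown","grater_coarse_hole","grater_fine_hole","blade_a_center","blade_c_center"): print(n,l,[(np.round(d["position"],1).tolist(),round(d["conf"],2)) for d in find_in(n,l)])
ex=np.array([np.cos(.122),-np.sin(.122),0]); G=np.array([644.9,-214.4,198.9])
print("expect grip",proj("side",G),proj("top",G),"hole",proj("side",G+23*ex-[0,0,68]))
E
```

```text
time: 39.58
ee_pos: [644.7, -214.2, 287.5]
contact_force: [0.6, -0.3, -0.3]
gripper_width: 0.4
t [0.0011, 0.0001, 0.0025] ang [0.0011, -0.0028, -0.0001]
t [-0.2758, -0.4256, 0.145] ang [0.0, 0.0, -0.297]
t [0.0, 0.0, 0.1107] ang [0.0, 0.0, 0.0]
side hook_1_grip [([234.8, 202.0], 0.73), ([343.1, 211.5], 0.49)]
side hook_1_crown [([341.8, 209.5], 0.6), ([240.1, 207.2], 0.22)]
side grater_coarse_hole [([341.0, 238.4], 0.93), ([347.6, 206.4], 0.62)]
side grater_fine_hole [([341.1, 237.9], 0.66), ([250.1, 144.9], 0.45)]
side blade_a_center [([238.5, 206.5], 0.88)]
side blade_c_center [([210.8, 255.5], 0.7), ([235.7, 295.4], 0.64), ([256.5, 173.5], 0.3)]
top hook_1_grip []
top hook_1_crown []
top grater_coarse_hole []
top grater_fine_hole [([162.5, 152.0], 0.76), ([253.9, 135.2], 0.29)]
top blade_a_center [([233.6, 201.7], 0.77)]
top blade_c_center [([331.4, 249.6], 0.96)]
expect grip [[339.05491873 212.28272147]] [[340.40513713 135.08749123]] hole [[342.91884209 227.9015349 ]]
```

```bash
python3 -m jog '[{"hand":40,"translation":[-0.03,-0.04,0],"angular":[0.001,-0.003,-0.03]},{"hand":40,"translation":[-0.06,-0.09,0],"angular":[0.001,-0.003,-0.06]},{"hand":40,"translation":[-0.09,-0.14,0.01],"angular":[0.001,-0.003,-0.1]},{"hand":40,"translation":[-0.12,-0.19,0.02],"angular":[0.001,-0.003,-0.13]},{"hand":40,"translation":[-0.15,-0.24,0.03],"angular":[0.001,-0.003,-0.17]},{"hand":40,"translation":[-0.18,-0.29,0.04],"angular":[0.001,-0.003,-0.2]},{"hand":40,"translation":[-0.21,-0.33,0.06],"angular":[0.001,-0.003,-0.24]},{"hand":40,"translation":[-0.24,-0.37,0.08],"angular":[0.001,-0.003,-0.297]}]' | grep -E "time|pos|ct_force|width"; python3 goal.py 423.6 241.3 140 .175
```

```text
time: 41.28
ee_pos: [450.7, 183.5, 203.9]
contact_force: [-0.1, 0.0, -0.2]
gripper_width: 0.402
t [-0.0165, -0.0616, 0.064] ang [-0.0009, 0.0014, 0.0016]
```

```bash
python3 -m jog '[{"hand":45,"translation":[-0.0165,-0.05,0.02],"angular":[-0.001,0.0014,0.0016]},{"hand":45,"translation":[-0.0165,-0.0616,0.05],"angular":[-0.001,0.0014,0.0016]},{"hand":45,"translation":[-0.0165,-0.0616,0.08],"angular":[-0.001,0.0014,0.0016]},{"hand":45,"translation":[-0.0165,-0.0616,0.08],"angular":[-0.001,0.0014,0.0016]},{"hand":45,"translation":[-0.0165,-0.0616,0.08],"angular":[-0.001,0.0014,0.0016]}]' | grep -E "time|pos|ct_force|width"; python3 goal.py 423.6 241.3 34 .175
```

```text
time: 41.9
ee_pos: [425.2, 240.0, 125.5]
contact_force: [-0.6, 0.7, -0.4]
gripper_width: 0.451
t [-0.0015, -0.0015, 0.0915] ang [-0.0001, -0.0008, -0.0021]
```

```bash
python3 -m jog '[{"hand":45,"translation":[-0.0015,-0.0015,0.03],"angular":[0,0,-0.002]},{"hand":45,"translation":[-0.0015,-0.0015,0.06],"angular":[0,0,-0.002]},{"hand":45,"translation":[-0.0015,-0.0015,0.08],"angular":[0,0,-0.002]},{"hand":45,"translation":[-0.0015,-0.0015,0.09],"angular":[0,0,-0.002]},{"hand":45,"translation":[-0.0015,-0.0015,0.09],"angular":[0,0,-0.002]}]' | grep -E "time|pos|ct_force|width"; python3 goal.py 423.6 241.3 29.3 .175
```

```text
time: 42.52
ee_pos: [423.2, 241.2, 34.8]
contact_force: [0.4, -0.5, -0.1]
gripper_width: 0.45
t [0.0004, -0.0, 0.0055] ang [-0.0, 0.0002, -0.0001]
```

```bash
python3 -m jog '[{"hand":45,"translation":[0.0004,0,0.0055],"angular":[0,0,0]},{"hand":45,"translation":[0.0004,0,0.0055],"angular":[0,0,0]},{"hand":25,"translation":[0.0004,0,0.0055],"angular":[0,0,0]},{"hand":14,"translation":[0.0004,0,0.0055],"angular":[0,0,0]},{"hand":12,"translation":[0.0004,0,0.0055],"angular":[0,0,0]},{"hand":12,"translation":[0.0004,0,0.0055],"angular":[0,0,0]},{"hand":12,"translation":[0.0004,0,0.0055],"angular":[0,0,0]}]' 8; python3 goal.py 627.7 257.3 165 -.124
```

```text
time: 43.4
ee_pos: [423.1, 241.2, 28.9]
eef_rot: [0.996, 0.087, -0.0, 0.0]
contact_force: [-0.2, -2.0, 0.8]
gripper_width: 0.159
grip_force: 8.0
t [0.2041, 0.0198, -0.1363] ang [0.0004, 0.0008, 0.2992]
```

```bash
python3 -m jog '[{"hand":10,"translation":[0,0,0],"angular":[0,0,0]},{"hand":10,"translation":[0,0,-0.03],"angular":[0,0,0]},{"hand":10,"translation":[0,0,-0.06],"angular":[0,0,0]},{"hand":10,"translation":[0,0,-0.1],"angular":[0,0,0]},{"hand":10,"translation":[0,0,-0.137],"angular":[0,0,0]},{"hand":10,"translation":[0,0,-0.137],"angular":[0,0,0]}]' 40| grep -E "time|pos|ct_force|width"; python3 goal.py 628.6 257.1 165 -.124
```

```text
time: 44.15
ee_pos: [424.3, 241.8, 167.9]
contact_force: [-0.1, 0.3, -0.8]
gripper_width: 0.155
t [0.2038, 0.0207, 0.0038] ang [-0.0014, -0.0039, 0.2995]
```

```bash
python3 -m jog '[{"hand":10,"translation":[0.05,0.005,0],"angular":[0,0,0.08]},{"hand":10,"translation":[0.1,0.01,0],"angular":[0,0,0.16]},{"hand":10,"translation":[0.15,0.015,0],"angular":[0,0,0.24]},{"hand":10,"translation":[0.19,0.02,0],"angular":[-0.001,-0.004,0.2995]},{"hand":10,"translation":[0.2038,0.0207,0],"angular":[-0.001,-0.004,0.2995]},{"hand":10,"translation":[0.2038,0.0207,0],"angular":[-0.001,-0.004,0.2995]},{"hand":10,"translation":[0.2038,0.0207,0],"angular":[-0.001,-0.004,0.2995]},{"hand":10,"translation":[0.2038,0.0207,0],"angular":[-0.001,-0.004,0.2995]}]' | grep -E "time|pos|ct_force|width"; python3 goal.py 628.6 257.1 116.9 -.124
```

```text
time: 45.15
ee_pos: [626.9, 256.6, 165.8]
contact_force: [0.3, -0.3, -0.3]
gripper_width: 0.156
t [0.0018, -0.0008, 0.0489] ang [0.0019, 0.0047, 0.0001]
```

```bash
python3 -m jog '[{"hand":10,"translation":[0.0018,-0.0008,0.0],"angular":[0.0015,0.004,0]},{"hand":10,"translation":[0.0018,-0.0008,0.02],"angular":[0.0015,0.004,0]},{"hand":10,"translation":[0.0018,-0.0008,0.04],"angular":[0.0015,0.004,0]},{"hand":10,"translation":[0.0018,-0.0008,0.0485],"angular":[0.0015,0.004,0]},{"hand":10,"translation":[0.0018,-0.0008,0.0485],"angular":[0.0015,0.004,0]},{"hand":10,"translation":[0.0018,-0.0008,0.0485],"angular":[0.0015,0.004,0]}]'| grep -E "time|pos|ct_force|width"; python3 goal.py 628.6 257.1 116.9 -.124 600.9 260.6 116.9 -.124
```

```text
time: 45.9
ee_pos: [629.6, 257.0, 118.1]
contact_force: [0.7, -0.3, -0.9]
gripper_width: 0.154
t [-0.001, 0.0001, 0.0012] ang [-0.0001, -0.0009, -0.0003]
t [-0.0279, -0.0, 0.0] ang [0.0, 0.0, 0.0]
```

```bash
python3 -m jog '[{"hand":10,"translation":[0,0,0.001],"angular":[0,0,0]},{"hand":10,"translation":[-0.007,0,0.001],"angular":[0,0,0]},{"hand":10,"translation":[-0.012,0,0.001],"angular":[0,0,0]},{"hand":10,"translation":[-0.015,0,0.001],"angular":[0,0,0]},{"hand":10,"translation":[-0.015,0,0.001],"angular":[0,0,0]}]' | grep -E "pos|ct_force|width";  python3 -m jog '[{"hand":10,"translation":[-0.004,0,0],"angular":[0,0,0]},{"hand":10,"translation":[-0.004,0,0],"angular":[0,0,0]}]'| grep -E "pos|ct_force|width"; python3 goal.py 600.9 260.6 116.9 -.124
```

```text
ee_pos: [614.1, 258.9, 116.3]
contact_force: [0.2, -0.6, -0.1]
gripper_width: 0.154
ee_pos: [610.1, 259.3, 116.1]
contact_force: [0.1, 0.3, -0.1]
gripper_width: 0.154
t [-0.0093, -0.0001, -0.0007] ang [0.0004, 0.0007, -0.0002]
```

```bash
python3 -m jog '[{"hand":10,"translation":[-0.004,0,-0.001],"angular":[0,0.001,0]},{"hand":10,"translation":[-0.0093,0,-0.001],"angular":[0,0.001,0]},{"hand":10,"translation":[-0.0093,0,-0.001],"angular":[0,0.001,0]},{"hand":10,"translation":[-0.0093,0,-0.001],"angular":[0,0.001,0]}]'| grep -E "pos|ct_force|width"; python3 -m jog '[{"hand":10,"translation":[0,0,-0.008],"angular":[0,0,0]},{"hand":10,"translation":[0,0,-0.018],"angular":[0,0,0]},{"hand":10,"translation":[0,0,-0.028],"angular":[0,0,0]},{"hand":10,"translation":[0,0,-0.038],"angular":[0,0,0]},{"hand":10,"translation":[0,0,-0.048],"angular":[0,0,0]},{"hand":10,"translation":[0,0,-0.048],"angular":[0,0,0]}]'| grep -E "pos|ct_force|width"; python3 pl.py | tail -1
```

```text
ee_pos: [601.1, 260.4, 117.2]
contact_force: [-0.8, 0.2, -0.5]
gripper_width: 0.153
ee_pos: [601.4, 260.5, 166.1]
contact_force: [-0.3, 1.1, -0.5]
gripper_width: 0.152
170 109.0 91.0 | 164 109.0 97.0 | 158 108.0 94.0 | 152 106.0 87.0 | 146 106.0 80.0 | 140 105.0 81.0 | 134 103.0 83.0 | 128 115.0 80.0 | 122 147.0 76.0 | 116 167.0 73.0 | 110 136.0 70.0 | 104 95.0 70.0 | 98 89.0 69.0 | 92 96.0 67.0 | 86 98.0 67.0 | 80 91.0 67.0 | 74 85.0 68.0 | 68 81.0 69.0 | 62 80.0 69.0 | 56 80.0 68.0 | 50 78.0 71.0 | 44 78.0 80.0 | 38 86.0 93.0 | 32 115.0 101.0 | 26 172.0 110.0 | 20 221.0 126.0 |
```

```bash
python3 goal.py 601.4 260.5 193.5 -.122 605.9 -79 193.5 -.122; python3 -m jog '[{"hand":10,"translation":[0,0,-0.015],"angular":[0,0,0]},{"hand":10,"translation":[0,0,-0.028],"angular":[0,0.001,-0.002]},{"hand":10,"translation":[0.003,0.02,-0.028],"angular":[0,0.001,-0.002]},{"hand":10,"translation":[0.008,0.06,-0.028],"angular":[0,0.001,-0.002]},{"hand":10,"translation":[0.013,0.105,-0.028],"angular":[0,0.001,-0.002]},{"hand":10,"translation":[0.019,0.15,-0.028],"angular":[0,0.001,-0.002]},{"hand":10,"translation":[0.024,0.19,-0.028],"angular":[0,0.001,-0.002]},{"hand":10,"translation":[0.026,0.2,-0.028],"angular":[0,0.001,-0.002]}]' | grep -E "time|pos|ct_force|width"
python3 goal.py 605.9 -79 193.5 -.122
```

```text
t [0.0003, -0.0, -0.0282] ang [0.0003, -0.0008, -0.0023]
t [0.0458, 0.3364, 0.0] ang [0.0, 0.0, 0.0]
time: 49.08
ee_pos: [601.7, 55.7, 193.1]
contact_force: [0.2, 0.8, -1.7]
gripper_width: 0.155
t [0.021, 0.1331, -0.0003] ang [0.0008, -0.001, -0.0037]
```

```bash
python3 -m jog '[{"hand":10,"translation":[0.003,0.02,0],"angular":[0,0,0]},{"hand":10,"translation":[0.009,0.055,0],"angular":[0,0,0]},{"hand":10,"translation":[0.015,0.095,0],"angular":[0,0,0]},{"hand":10,"translation":[0.019,0.12,0],"angular":[0,0,0]},{"hand":10,"translation":[0.021,0.135,0],"angular":[0,0,-0.002]},{"hand":10,"translation":[0.021,0.135,0],"angular":[0,0,-0.002]},{"hand":10,"translation":[0.021,0.135,0],"angular":[0,0,-0.002]}]' | grep -E "time|pos|ct_force|width"
python3 goal.py 605.9 -79 193 -.122 660.5 -85.7 193 -.122
```

```text
time: 49.95
ee_pos: [606.5, -76.7, 193.3]
contact_force: [0.1, 0.3, -0.7]
gripper_width: 0.156
t [-0.0003, 0.0023, 0.0003] ang [0.0, -0.0014, 0.0028]
t [0.055, 0.0, 0.0] ang [0.0, 0.0, 0.0]
```

```bash
python3 -m jog '[{"hand":10,"translation":[0,0,0],"angular":[0,0,0]},{"hand":10,"translation":[0.01,0.001,0],"angular":[0,-0.001,0.002]},{"hand":10,"translation":[0.025,0.001,0],"angular":[0,-0.001,0.002]},{"hand":10,"translation":[0.04,0.002,0],"angular":[0,-0.001,0.002]},{"hand":10,"translation":[0.05,0.002,0],"angular":[0,-0.001,0.002]},{"hand":10,"translation":[0.055,0.002,0],"angular":[0,-0.001,0.002]},{"hand":10,"translation":[0.055,0.002,0],"angular":[0,-0.001,0.002]},{"hand":10,"translation":[0.055,0.002,0],"angular":[0,-0.001,0.002]}]' | grep -E "time|pos|ct_force|width"; python3 -m jog '[{"hand":10,"translation":[0,0,0.01],"angular":[0,0,0]},{"hand":10,"translation":[0,0,0.02],"angular":[0,0,0]},{"hand":10,"translation":[0,0,0.028],"angular":[0,0,0]},{"hand":10,"translation":[0,0,0.034],"angular":[0,0,0]},{"hand":10,"translation":[0,0,0.036],"angular":[0,0,0]},{"hand":10,"translation":[0,0,0.036],"angular":[0,0,0]}]' | grep -E "time|pos|ct_force|width"
```

```text
time: 50.95
ee_pos: [660.7, -86.3, 193.5]
contact_force: [0.5, 0.3, -0.7]
gripper_width: 0.154
time: 51.7
ee_pos: [660.9, -86.4, 157.5]
contact_force: [-0.3, 0.4, -0.6]
gripper_width: 0.152
```

```bash
python3 -m jog '[{"hand":10,"translation":[0,0,0.002],"angular":[0,0,0]},{"hand":10,"translation":[0,0,0.002],"angular":[0,0,0]}]' | grep -E "time|pos|ct_force|width"; python3 -m jog '[{"hand":10,"translation":[0,0,0.001],"angular":[0,0,0]},{"hand":10,"translation":[0,0,0.001],"angular":[0,0,0]}]' | grep -E "time|pos|ct_force|width"
```

```text
time: 51.95
ee_pos: [660.9, -86.4, 155.4]
contact_force: [0.0, -0.1, -0.9]
gripper_width: 0.155
time: 52.2
ee_pos: [661.1, -86.4, 155.0]
contact_force: [-0.7, 0.4, 2.0]
gripper_width: 0.156
```

Bearing on the bar, so I release, rise and check everything.

```bash
python3 -m jog '[{"hand":18,"translation":[0,0,0],"angular":[0,0,0]},{"hand":22,"translation":[0,0,0],"angular":[0,0,0]},{"hand":35,"translation":[0,0,0],"angular":[0,0,0]},{"hand":40,"translation":[0,0,0],"angular":[0,0,0]},{"hand":40,"translation":[0,0,-0.01],"angular":[0,0,0]},{"hand":40,"translation":[0,0,-0.04],"angular":[0,0,0]},{"hand":40,"translation":[0,0,-0.09],"angular":[0,0,0]},{"hand":40,"translation":[0,0,-0.13],"angular":[0,0,0]}]' 10 | grep -E "time|pos|ct_force|width"; python3 -m jog '[{"hand":40,"translation":[-0.05,-0.01,0],"angular":[0,0,0]},{"hand":40,"translation":[-0.11,-0.02,0],"angular":[0,0,0]},{"hand":40,"translation":[-0.17,-0.03,0],"angular":[0,0,0]},{"hand":40,"translation":[-0.2,-0.04,0],"angular":[0,0,0]},{"hand":40,"translation":[-0.2,-0.04,0],"angular":[0,0,0]},{"hand":40,"translation":[-0.2,-0.04,0],"angular":[0,0,0]},{"hand":40,"translation":[-0.2,-0.04,0],"angular":[0,0,0]}]' | grep -E "time|pos|ct_force|width"
cat > chk.py <<'E'
from h import *
im=capture("side"); t=capture("top"); cv2.imwrite("pics/fin_s.png",im); cv2.imwrite("pics/fin_t.png",t)
for n in("side","top"):
  for l in("hook_1_grip","hook_1_crown","grater_coarse_hole","grater_fine_hole","blade_a_center","blade_a_notch","blade_c_center","holder_pin"): print(n,l,[(np.round(d["position"],1).tolist(),round(d["conf"],2)) for d in find_in(n,l)])
  print(n,"regions graters",[(np.round(d["position"],1).tolist(),round(d["conf"],2),int(d["region"].sum())) for l in("grater_coarse","grater_fine") for d in regions_of(n,l)])
ex=np.array([np.cos(.122),-np.sin(.122),0])
for G in([644.9,-214.4,198.9],[661,-86.4,199]):
    G=np.array(G); print("expect grip",proj("side",G).round(1),proj("top",G).round(1),"plate mid",proj("side",G+23*ex-[0,0,105]).round(1))
print("expect blade a",proj("side",[490.5,60.3,32]).round(1),proj("top",[490.5,60.3,32]).round(1))
for n,i in(("side",im),("top",t)): print(n,fit([490.5,60.3,.02],29,BLADE,{n:i},(5,5,.04)).round(3))
E
python3 chk.py
```

```text
time: 53.2
ee_pos: [660.7, -86.3, 287.4]
contact_force: [0.5, 0.3, -1.1]
gripper_width: 0.4
time: 54.08
ee_pos: [467.9, -22.6, 284.0]
contact_force: [0.8, -0.7, -0.7]
gripper_width: 0.4
side hook_1_grip [([342.7, 207.9], 0.55)]
side hook_1_crown [([343.6, 209.9], 0.64), ([320.8, 177.0], 0.63)]
side grater_coarse_hole [([342.9, 236.4], 0.72)]
side grater_fine_hole [([322.4, 202.8], 0.83)]
side blade_a_center [([238.1, 205.5], 0.91)]
side blade_a_notch [([319.3, 203.7], 0.65), ([234.2, 202.4], 0.63)]
side blade_c_center [([236.9, 293.9], 0.71), ([210.6, 257.8], 0.61)]
side holder_pin [([234.5, 216.6], 0.63), ([341.3, 236.6], 0.16)]
side regions graters [([341.5, 235.0], 0.77, 523), ([320.8, 206.5], 0.96, 432)]
top hook_1_grip [([339.3, 131.2], 0.47)]
top hook_1_crown [([341.6, 131.7], 0.63)]
top grater_coarse_hole [([330.6, 136.9], 0.92)]
top grater_fine_hole [([286.2, 130.9], 0.82)]
top blade_a_center [([233.1, 212.5], 0.82)]
top blade_a_notch [([236.6, 213.2], 0.83)]
top blade_c_center [([324.8, 247.6], 0.96), ([279.9, 259.6], 0.89)]
top holder_pin [([247.0, 215.1], 0.5)]
top regions graters [([334.8, 136.1], 0.59, 368), ([287.4, 130.9], 0.65, 340)]
expect grip [[339.1 212.3]] [[340.4 135.1]] plate mid [[340.7 236.9]]
expect grip [[316.9 178.7]] [[289.3 128.7]] plate mid [[319.8 203.8]]
expect blade a [[237.7 205.6]] [[235.  203.9]]
side [ 4.91407e+02  6.39150e+01 -1.80000e-02]
top [4.87734e+02 6.19210e+01 5.20000e-02]
```

```bash
python3 goal.py 350 -300 285 0; python3 -m jog '[{"hand":40,"translation":[-0.03,0.06,0],"angular":[0,0,0]},{"hand":40,"translation":[-0.06,0.12,0],"angular":[0,0,0]},{"hand":40,"translation":[-0.07,0.18,0],"angular":[0,0,0]},{"hand":40,"translation":[-0.08,0.24,0],"angular":[0,0,0]},{"hand":40,"translation":[-0.08,0.26,0],"angular":[0,0,0]},{"hand":40,"translation":[-0.08,0.26,0],"angular":[0,0,0]},{"hand":40,"translation":[-0.08,0.26,0],"angular":[0,0,0]}]' | grep -E "time|pos"
python3 - <<'E'
from h import *
I={n:capture(n) for n in("side","top")}
for n,i in I.items():
    cv2.imwrite(f"pics/f_{n}.png",i); h=cv2.cvtColor(i,cv2.COLOR_BGR2HSV); c=proj(n,[490.5,60.3,30])[0]
    yy,xx=np.mgrid[:384,:512]; near=np.hypot(xx-c[0],yy-c[1])<30
    for nm,lo,hi,z in(("orange",7,17,32),("blue",104,118,26)):
        m=near&(h[...,0]>=lo)&(h[...,0]<=hi)&(h[...,1]>150)&(h[...,2]>70); v,u=np.nonzero(m)
        if len(u)<5: print(n,nm,len(u)); continue
        P=unproj(n,np.c_[u,v],z); r=cv2.minAreaRect(P.astype(np.float32)); print(n,nm,len(u),np.round(r[0],1),np.round(r[1],1),round(r[2],1),P[:,1].min().round(1),P[:,1].max().round(1),P[:,0].min().round(1),P[:,0].max().round(1))
    print(n,fit([490.5,60.3,.02],29,BLADE,{n:i},(5,5,.04)).round(3))
E
```

```text
t [-0.0824, 0.29, -0.0006] ang [0.0004, -0.0004, -0.1223]
time: 56.05
ee_pos: [356.2, -269.7, 284.4]
side orange 0
side blue 0
side [ 4.84029e+02  5.23520e+01 -9.00000e-02]
top orange 92 [492.  62.] [96.2 49.3] 1.2 36.4 87.6 443.9 540.1
top blue 0
top [4.94631e+02 6.39570e+01 4.00000e-03]
```

```bash
python3 - <<'E'
from h import *
for f in("fin_s","rs9","rs6"):
    i=cv2.imread(f"pics/{f}.png"); h=cv2.cvtColor(i,cv2.COLOR_BGR2HSV); c=proj("side",[490.5,60.3,30])[0]; yy,xx=np.mgrid[:384,:512]; near=np.hypot(xx-c[0],yy-c[1])<30
    for nm,lo,hi,z in(("orange",6,18,32),("blue",102,122,24)):
        m=near&(h[...,0]>=lo)&(h[...,0]<=hi)&(h[...,1]>120)&(h[...,2]>50); v,u=np.nonzero(m)
        print(f,nm,len(u), (u.min(),u.max(),v.min(),v.max()) if len(u) else "")
q=lambda a,b,z:(490.5+a*1-.02*b,60.3+b+.02*a,z)
print("exp orange near edge top",proj("side",[q(-50,-25,32),q(50,-25,32)]).round(1).tolist(),"far",proj("side",[q(-50,25,32),q(50,25,32)]).round(1).tolist(),"blue near side mid",proj("side",[q(-50,-25,23),q(50,-25,23)]).round(1).tolist())
i=cv2.imread("pics/fin_s.png")
for a in(-40,-20,0,20,40):
    print(a,[i[int(round(p[1])),int(round(p[0]))].tolist() for p in proj("side",[q(a,-25,z) for z in(34,31,29,27,25,23,21,18,15)])])
E
```

```text
fin_s orange 237 (np.int64(210), np.int64(255), np.int64(181), np.int64(214))
fin_s blue 8 (np.int64(231), np.int64(253), np.int64(208), np.int64(216))
rs9 orange 236 (np.int64(210), np.int64(255), np.int64(181), np.int64(214))
rs9 blue 6 (np.int64(234), np.int64(253), np.int64(208), np.int64(215))
rs6 orange 241 (np.int64(210), np.int64(255), np.int64(182), np.int64(214))
rs6 blue 5 (np.int64(231), np.int64(250), np.int64(209), np.int64(216))
exp orange near edge top [[226.2, 216.4], [255.9, 205.5]] far [[219.5, 205.6], [248.6, 195.3]] blue near side mid [[226.3, 218.4], [255.8, 207.5]]
-40 [[104, 98, 89], [78, 73, 67], [78, 73, 67], [78, 73, 67], [78, 73, 67], [78, 73, 67], [76, 72, 65], [76, 72, 65], [76, 72, 66]]
-20 [[59, 111, 187], [59, 111, 187], [90, 65, 75], [90, 65, 75], [110, 83, 72], [110, 83, 72], [114, 114, 109], [114, 114, 109], [110, 111, 105]]
0 [[51, 148, 237], [58, 87, 144], [91, 71, 64], [91, 71, 64], [91, 71, 64], [110, 98, 87], [110, 98, 87], [112, 114, 109], [100, 99, 93]]
20 [[45, 125, 218], [73, 68, 101], [73, 68, 101], [107, 69, 54], [107, 69, 54], [112, 98, 88], [112, 98, 88], [108, 110, 106], [88, 86, 81]]
40 [[45, 128, 221], [70, 65, 98], [70, 65, 98], [100, 67, 52], [100, 67, 52], [104, 98, 91], [104, 98, 91], [104, 105, 101], [104, 105, 101]]
```

```bash
python3 -c "
from rig import *
print(finish_job())"
```

```text
the job is handed in; nothing more can be done
None
```

I handed the job in at about 56 s: both blades present (blue, then orange; no green one was there) are stacked in the holder over the pin, and both grater plates hang on the rail, one hook each; on my first try for the orange blade the fingers slid over its strips, so I regripped it lower.

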